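# Lock the bench shaker with its pin and load the slide boxes

### The job

Get the hand-cranked bench shaker ready and load it. Lock its shaft first: stand the yellow-handled pin in the guide hole, swing the red crank slowly until the hidden cross-hole comes under the pin and it drops, then push the pin fully home past its spring catch. Once the shaft is locked (and not before), pile all the slide boxes that are there flat on the outline on the deck, between its corner guides, label up and flush on one another; if the spirit lamp was left on the deck, first stand it upright in the middle of its white tile without tipping it, and leave the dropper bottle and the spoons alone.

Things in the scene. Friction and masses are not known exactly. Their poses are not given: they have to be found in the camera images.
- shaker: White and grey bench shaker, fixed, 100 x 195 mm. Origin under it at table level, x along the wall to the left, y from the wall to the blue stand base, z up. Shaft runs along y, axis at x 0, z 42 mm. White housing (x +-28, y -2 to 42, top z 86 mm) hides the shaft (28 mm thick) and its cross-hole. Deck at x +-50, y -110 to -18 mm, top z 56 mm.
- guide_mouth (a point): Mouth of the pin's vertical guide hole, in the housing's top: shaker (0, 20, 86) mm. 12.5 mm square, 2 mm chamfer. The shaft's top lies 30 mm below the mouth; its 14 mm cross-hole passes the 10 mm pin within about 0.1 rad of upright. Below the shaft a spring catch stops the pin 5 to 15 mm short of home; about 5 to 20 N pushes it past.
- deck_mark (a point): Centre of the yellow outline (88 x 58 mm, long side along the shaker's x) on the deck's top face: shaker (0, -64, 56) mm, axes as the shaker's. The boxes are piled here between four steel corner guides, 52 mm tall above the deck, which leave 4 mm play all round a box; between them the long sides are open over 68 mm for the fingers.
- park_mouth (a point): Mouth of the 13 mm square hole, 74 mm deep, in the grey parking boss (26 x 26 x 74 mm) beside the housing, where the pin stands at the start: shaker (-68, 12, 74) mm.
- pin_grip (a point): Centre of the yellow handle (22 mm thick, 26 mm tall) of the steel pin, 50 g; z up along the pin. Under the handle a collar 24 mm wide, its underside 17 mm below this point, then the shank, 10 mm thick, 70 mm long, tapered at the tip (tip 87 mm below this point). Home: collar flat on the guide mouth, 17 mm from mouth to this point.
- crank (a joint): Angle of the red crank (rad): 0 upright, positive leaning to shaker +x (the microscope), range -1.1 to 1.1. Stays where left; a few newtons at the handle turn it. At the start it leans to shaker -x (-1.0 to -0.85). The hidden hole comes upright once, at a crank angle from -0.5 to 0.4 that differs each time; once the pin has dropped the crank is stopped.
- crank_grip (a point): Centre of the crank's red ball handle, 24 mm across, on a stub along the shaker's y, 70 mm from the shaft axis: shaker (70 sin q, 85, 42 + 70 cos q) mm at crank angle q.
- box_a_mid (a point): Centre of a slide box, rigid, closed, 84 (x) x 54 (y) x 20 (z) mm, 90 g: white tray, green lid with blank paper label. May be absent.
- box_b_mid (a point): Centre of a second slide box, same as the first. May be absent.
- box_c_mid (a point): Centre of a third slide box, same as the first. May be absent.
- lamp_grip (a point): Centre of the metal collar (28 mm wide, 54 mm above the lamp's underside) of the unlit glass spirit lamp, 73 mm wide, 72 mm tall, 110 g. Take it by the collar. On the deck at the start, or absent.
- tile_top (a point): Centre of the top face of the white ceramic tile, 76 x 76 x 8 mm, fixed on the table: the lamp's place.
- microscope: Fixed microscope, 330 mm tall, origin under its foot; it fills about x 0.34 to 0.54, y -0.10 to 0.05 m. Behind the table stands the wall: its corner is at about (0.62, 0.18) m and it runs from there along the shaker's -x, so swing in before reaching out. The blue stand base is 26 mm high, the yellow sheet 4 mm.
- dropper_bottle: Small dropper bottle, 22 mm wide, 52 mm tall, origin under it; to be left alone.
- spoon_set: Set of flat measuring spoons, 143 x 46 x 13 mm, origin under it; to be left alone.
There are look-alikes about, which are no part of the job. What is shaped like the part that bears box_a_mid but blue is not meant.

How it is judged:
On the way:
1. the pin is pushed fully home through guide hole and shaft while no slide box is on the deck yet (z of pin_grip in the frame of guide_mouth below 0.0195 m and horizontal distance between pin_grip and guide_mouth below 0.006 m and angle between pin_grip's own z axis and vertical below 0.15 rad and horizontal distance between each of box_a_mid, box_b_mid, box_c_mid and deck_mark above 0.06 m), for 0.2 s.
At the end, for the whole second after the job is handed in: Pin home (collar within 2.5 mm of the guide mouth); every box present flat, lid up, in one pile on the deck, each within 12 mm of the outline's centre, 10 mm of the others and 0.14 rad of square with the outline; the lamp, if present, upright within 20 mm of the tile's centre (z of pin_grip in the frame of guide_mouth below 0.0195 m and horizontal distance between pin_grip and guide_mouth below 0.006 m and angle between pin_grip's own z axis and vertical below 0.15 rad and horizontal distance between lamp_grip and tile_top below 0.02 m and z of lamp_grip in the frame of tile_top below 0.06 m and angle between lamp_grip's own z axis and vertical below 0.1 rad and horizontal distance between each of box_a_mid, box_b_mid, box_c_mid and deck_mark below 0.012 m and z of box_a_mid in the frame of deck_mark between 0.005 and 0.056 m and angle between each of box_a_mid, box_b_mid, box_c_mid's own z axis and vertical below 0.07 rad and angle between the x axis of each of box_a_mid, box_b_mid, box_c_mid and the x axis of shaker, either way round below 0.14 rad and z of box_b_mid in the frame of deck_mark between 0.005 and 0.056 m and z of box_c_mid in the frame of deck_mark between 0.005 and 0.056 m and horizontal distance between box_a_mid and box_b_mid below 0.01 m and horizontal distance between each of box_a_mid, box_b_mid and box_c_mid below 0.01 m); the robot touches nothing.
It fails at once if the spirit lamp is tipped over (angle between lamp_grip's own z axis and vertical above 0.7 rad).
It fails at once if the dropper bottle or the spoons are pushed away (distance of any of dropper_bottle, spoon_set from where it was at the start of the episode above 0.03 m).
Of box_a, box_b, box_c only 2 to 3 are there at a start; the rules pass over those that are not, and their reading is None.
Of lamp, stop0 only 1 to 1 are there at a start; the rules pass over those that are not, and their reading is None.
At some moment in a run one of box_c may be knocked a few centimetres aside while the robot is not near it.
It also fails if it takes over 210 s, if anything falls off the work surface, if the arm or the gripper's body presses on something with over 40 N, if the wrist force passes 120 N, or if a joint passes its speed limit or range.

### The arm

A 6-joint arm with a two-finger parallel gripper is mounted at the origin on a cart in front of the work surface, level with it; the furniture and walls round the work are solid. World frame = base frame: x ahead of the robot, y to its left, z up, the work surface at z = 0. Lengths are in m, angles in rad, forces in N, time in s.
With the tool pointing down it reaches from about 0.35 to 0.85 m from the base axis. Payload 8.1 kg.
Tool frame: the origin (TCP) lies between the finger pads; the fingertips stand tips_ahead ahead of it and the grasp point (between the pads) lies 8 mm behind it (tips_ahead is the distance from the TCP to the fingertips, in m); z points along the fingers, x is the direction in which the jaws open and shut, and the axes are right-handed (so a half turn about z gives the same grasp; the last joint's range is limited). The gripper opens to 93 mm and grips with 3 to 60 N. Pads are 15 mm wide; open, the fingers measure 128 mm over their backs; the gripper's body (75 mm by 188 mm) begins 65 mm behind the grasp point.
Start: joints at [-1.308, 0.13, 1.488, -0, 1.523, -0.085], TCP at [0.205, -0.564, 0.23] pointing down, gripper open.
Joint ranges: [-2.96, 2.96], [-0.89, 2.26], [0.02, 2.5], [-1.34, 4.48], [0, 2.73], [-2.66, 2.66]. Speed limits (rad/s): [2.39, 2.39, 2.79, 3.14, 3.14, 3.14].

### API

Orientations are given as a rotation vector (axis times angle).
In Python, from plant import * gives the robot as it stands.
- The arm moves only by the tool play_rows, never from a script. Its argument "increments" is a list that holds one entry, the list of rows, each a list of 4 numbers: the shift along the tool's x, y, z in cm, then the turn about the tool's z in rad. A call has 1 to 5 rows; each row is the pose to reach, as a shift and turn from the pose measured when the call began, along the tool's axes at that moment; what a row does not reach only later rows make up. A row lasts 1/10 s, in which the tool goes at most 50 mm and 8.59 degrees, less where a joint would pass 70% of its speed; a pose out of reach is approached as far as the arm can. A call with a gripper value outside its range is refused whole. "jaw" is the finger opening in cm, from 0 to 9.3, set as the call begins (left out, the last holds). The fingers move at their own pace and stop on an object; "squeeze" is the grip in N (left out, the last holds). Time passes only in rows, so rows that repeat a pose let the fingers close. It gives the time, the measured TCP pose, the force and the opening at its end, in the units of the state.
- read_state(): the state, without advancing time (a new reading comes with each control period).
- read_camera(name): name is "scene" or "top"; returns (picture, depth): 400x640x3 uint8, blue, green, red; 400x640 float32, m along the optical axis (not along the pixel's ray), 0 where there is no reading.
- camera_params(name): a dict with "K" (3x3 intrinsics, pixels), "k1" (the pictures are not rectified: a ray, as slopes to the right and down, at radius r is drawn at 1 + k1 r^2 times it, then the intrinsics apply), "eye" and "orientation" of the camera in the world. Camera axes: x right, y up, looking along -z (the intrinsics and any distortion apply to the point x, -y, -z); pixel columns grow to the right and rows downward; lengths in m; the calibration is good to about 2 mm. A picture is of the moment at which its call begins. camera_params takes no time and is no camera call.
- close_job(): hands the job in, once; it reports no verdict.
The state is a dict: "t": time; "q": joint angles; "dq": joint speeds; "joint_torque": joint torques, N m; "tool_pos": TCP position; "orientation": TCP orientation; "force": force on the tool from outside, world axes, zero at the start; "wrist_torque": the same for the moment, N m; "opening": finger opening in m.
Only numpy, scipy, OpenCV 4.12 (cv2) and the standard library are available. Lean on these libraries where they do the work, as an engineer would, in place of code of your own. Each camera call takes 0.05 s, during which the arm holds its last target.

## Working session

There is one attempt and no reset: what is moved stays moved. The work goes in short steps, Python scripts to look and compute and a tool call to move; the robot and the scene stay as the last step left them, time stands still between calls to the robot, and variables do not carry over. Pictures are saved under pics/ and viewed, and the job is handed in when it is done.

Besides the shell and the picture viewer there is one more tool, called after ">>>" in YAML: its name, and indented under it one key for each argument. play_rows: Moves the arm, as the interface text tells. Its arguments: {"type":"object","properties":{"increments":{"type":"array"},"jaw":{"type":"number"},"squeeze":{"type":"number"}},"required":["increments"]}

```bash
ls; mkdir -p pics
python3 - <<'E'
from plant import *
import cv2, numpy as np
print(read_state())
for n in("scene","top"):
    p=camera_params(n); print(n,p)
    im,d=read_camera(n); cv2.imwrite(f"pics/{n}0.png",im); np.save(f"{n}0.npy",d)
E
```

```text
pics
{'t': 0.0, 'q': array([-1.30839253e+00,  1.31150449e-01,  1.48925203e+00,  3.21633370e-07,
        1.52300840e+00, -8.53995915e-02]), 'dq': array([-1.88980691e-03,  1.17340109e-04, -6.73104174e-04,  1.98449470e-03,
       -1.57240313e-03,  3.71902837e-05]), 'joint_torque': array([ 1.67066378e-05, -5.59835994e+01, -4.91768110e+01,  7.69468700e-02,
        3.50481807e-02, -1.61394446e-04]), 'tool_pos': array([ 0.20438035, -0.56354105,  0.2286088 ]), 'orientation': array([-2.57134771e+00,  1.80289707e+00,  2.18899836e-03]), 'force': array([ 0.12868734,  0.24466198, -0.48506795]), 'wrist_torque': array([-0.02146637, -0.03174292,  0.00351438]), 'opening': 0.0931018721562025}
scene {'K': array([[461.55056124,   0.        , 318.88638881],
       [  0.        , 461.55056124, 202.16774632],
       [  0.        ,   0.        ,   1.        ]]), 'k1': -0.008148240105881702, 'eye': array([-0.02738577,  0.51497484,  1.23304741]), 'orientation': array([ 0.29242566, -0.82448839, -2.34218116])}
top {'K': array([[401.76525374,   0.        , 321.26409676],
       [  0.        , 401.76525374, 194.13939968],
       [  0.        ,   0.        ,   1.        ]]), 'k1': -0.03192318361500502, 'eye': array([ 0.41461345, -0.21397654,  1.23947195]), 'orientation': array([ 0.10482377, -0.11030396, -1.54731005])}
```

View pics/scene0.png

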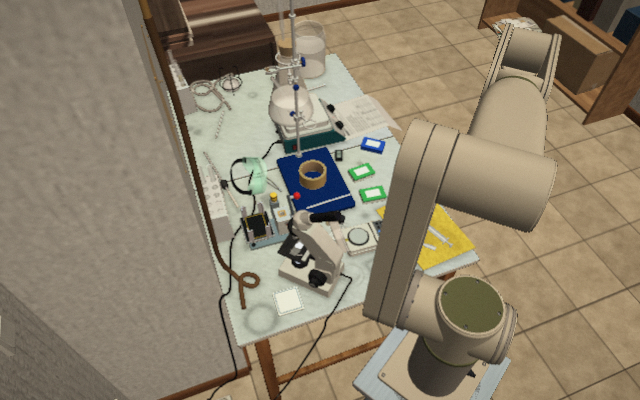

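View pics/top0.png

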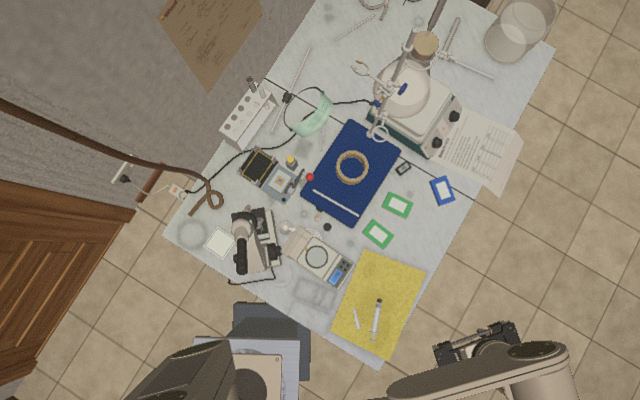

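The pictures show the shaker near top px (270,175), two green boxes near (397,205) and (377,234), and a blue look-alike at (442,190). Next I'll enlarge these.

```bash
cat > h.py <<'E'
import numpy as np, cv2
from scipy.spatial.transform import Rotation as R
from plant import *
def cast(name,uv,z):
    p=camera_params(name);K=p["K"];k=p["k1"]
    uv=np.atleast_2d(np.asarray(uv,float))
    s=(uv-K[[0,1],[2,2]])/K[0,0]
    n=s.copy()
    for _ in range(20):
        n=s/(1+k*(n**2).sum(1,keepdims=True))
    d=np.c_[n[:,0],-n[:,1],-np.ones(len(n))]
    d=R.from_rotvec(p["orientation"]).apply(d)
    e=p["eye"]
    t=(z-e[2])/d[:,2]
    return e+d*t[:,None]
def proj(name,P):
    p=camera_params(name);K=p["K"];k=p["k1"]
    c=R.from_rotvec(p["orientation"]).inv().apply(np.atleast_2d(P)-p["eye"])
    n=np.c_[c[:,0],-c[:,1]]/-c[:,2:]
    n=n*(1+k*(n**2).sum(1,keepdims=True))
    return n*K[0,0]+K[[0,1],[2,2]]
def snap(name,tag):
    im,d=read_camera(name); cv2.imwrite(f"pics/{tag}_raw.png",im); np.save(f"{tag}.npy",d); return im,d
def crop(im,x0,y0,x1,y1,s,tag):
    cv2.imwrite(f"pics/{tag}.png",cv2.resize(im[y0:y1,x0:x1],None,fx=s,fy=s,interpolation=cv2.INTER_CUBIC))
def deproj(name,d,u,v):
    p=camera_params(name);K=p["K"];k=p["k1"]
    s=(np.array([u,v],float)-K[[0,1],[2,2]])/K[0,0];n=s.copy()
    for _ in range(20): n=s/(1+k*(n**2).sum())
    z=d[int(v),int(u)]
    return R.from_rotvec(p["orientation"]).apply(np.array([n[0],-n[1],-1])*z)+p["eye"]
E
python3 - <<'E'
import cv2
from h import crop
t=cv2.imread("pics/top0.png");s=cv2.imread("pics/scene0.png")
crop(t,230,130,330,220,8,"t1");crop(t,340,150,480,255,5.5,"t2");crop(s,230,170,330,260,8,"s1")
E
```

```text
(no output)
```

View pics/t1.png

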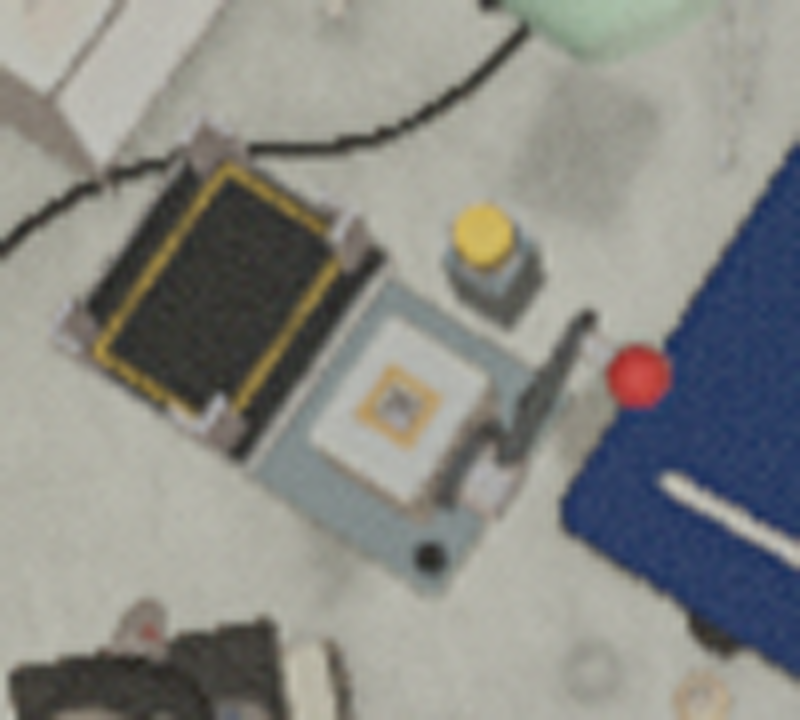

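View pics/s1.png

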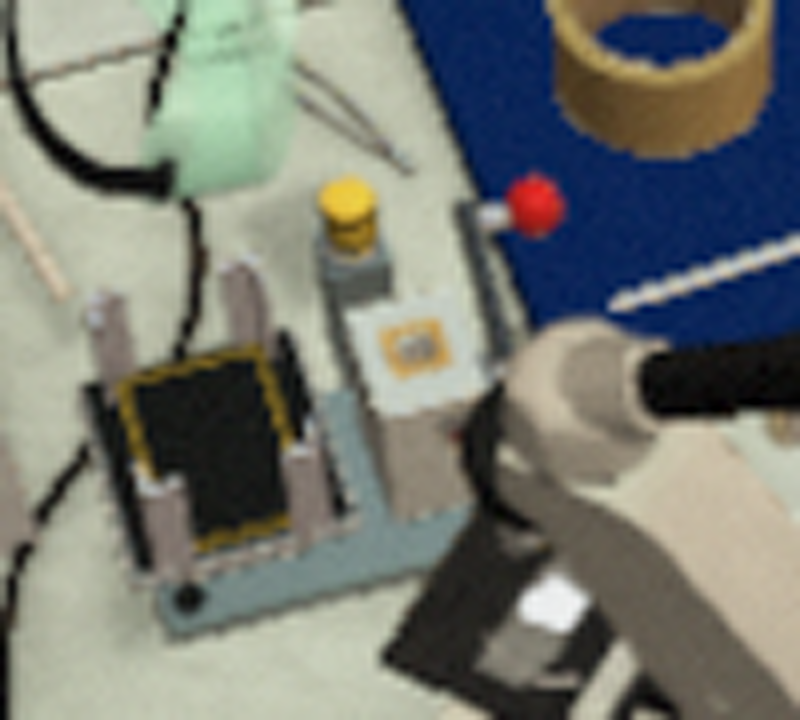

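View pics/t2.png

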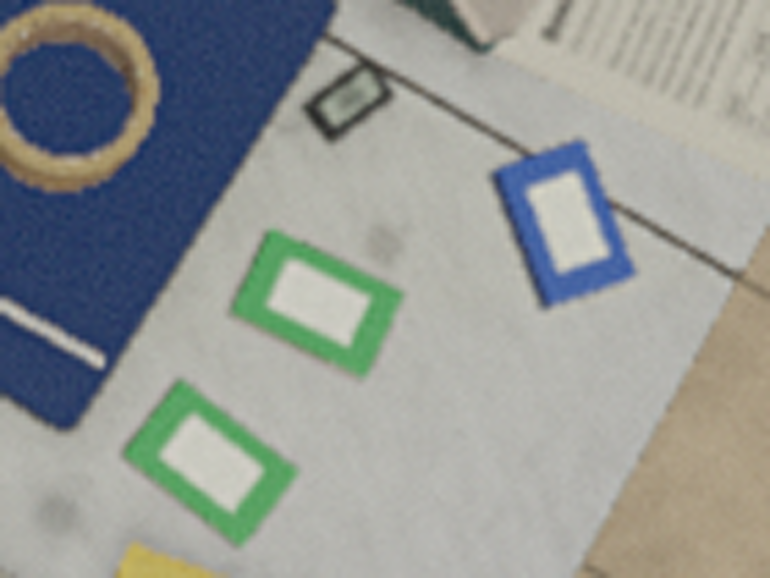

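Run:
```python
from h import *
for n in("top","scene"):
    im=cv2.imread(f"pics/{n}0.png"); hsv=cv2.cvtColor(im,cv2.COLOR_BGR2HSV); d=np.load(f"{n}0.npy")
    for c,lo,hi in(("green",(50,110,80),(75,255,255)),("blue",(105,120,140),(120,255,255)),("yel",(18,110,90),(32,255,255)),("red",(0,170,120),(6,255,255)),("lightgrn",(50,40,80),(85,255,255))):
        m=cv2.inRange(hsv,lo,hi)
        k,l,st,ce=cv2.connectedComponentsWithStats(m)
        for i in range(1,k):
            if st[i,4]>(12 if c=="red" or c=="yel" else 30): 
                u,v=ce[i]; print(n,c,st[i],ce[i].round(1),deproj(n,d,u,v).round(3))
```

```text
top green [383 192  29  25 177] [396.1 204.3] [ 0.557 -0.446  0.019]
top green [363 220  30  28 167] [377.2 233.4] [ 0.467 -0.388  0.019]
top blue [431 176  24  29 207] [441.9 190.1] [ 0.604 -0.588  0.02 ]
top blue [332 271   8  11  42] [335.8 275.8] [ 0.338 -0.265  0.025]
top yel [242 150  29  30  77] [252.6 162.9] [ 0.669 -0.008  0.053]
top yel [287 156   7   7  41] [290.  159.2] [ 0.672 -0.124  0.102]
top yel [259 163  13  18  32] [265.1 171.8] [ 0.643 -0.046  0.051]
top yel [ 330  249   96  112 5740] [377.4 302. ] [ 0.264 -0.39   0.02 ]
top red [307 174   6   6  18] [309.4 176.6] [ 0.624 -0.181  0.092]
top lightgrn [382 192  31  27 318] [397.2 204.7] [ 0.555 -0.449  0.021]
top lightgrn [362 219  32  30 324] [377.6 233.8] [ 0.466 -0.39   0.019]
scene green [349 163  26  17 152] [361.3 171.7] [ 0.558 -0.447  0.018]
scene green [360 186  26  16 169] [372.3 193.8] [ 0.469 -0.387  0.018]
scene blue [361 137  24  14 121] [373. 144.] [ 0.608 -0.592  0.015]
scene yel [301 161  24   6  36] [313.5 162.8] [ 0.685 -0.333  0.073]
scene yel [300 167  26  22 186] [314.4 179.3] [ 0.632 -0.274  0.076]
scene yel [270 192   7  10  51] [273.4 196.4] [ 0.669 -0.115  0.108]
scene yel [ 417  203   59   68 1732] [443.  240.6] [ 0.185 -0.371  0.016]
scene yel [376 206  10  13  71] [381.3 211.1] [ 0.406 -0.352  0.007]
scene yel [258 213   8  10  19] [262.1 216.5] [ 0.673 -0.061  0.054]
scene yel [244 216   7   9  16] [246.2 219.4] [ 0.703 -0.02   0.057]
scene red [294 193   6   6  28] [296.3 195.3] [ 0.624 -0.173  0.092]
scene lightgrn [244 157  23  38 395] [256.5 177. ] [ 0.793 -0.162  0.071]
scene lightgrn [348 162  28  19 227] [361.1 171.1] [ 0.56  -0.448  0.019]
scene lightgrn [359 185  29  17 247] [372.5 193.3] [ 0.469 -0.389  0.019]
```

Run:
```python
from h import *
for n,(x0,y0,x1,y1) in(("top",(236,145,300,190)),("scene",(236,180,300,245))):
    im=cv2.imread(f"pics/{n}0.png"); hsv=cv2.cvtColor(im,cv2.COLOR_BGR2HSV)
    m=np.zeros(im.shape[:2],np.uint8); m[y0:y1,x0:x1]=cv2.inRange(hsv,(14,70,70),(32,255,255))[y0:y1,x0:x1]
    k,l,st,ce=cv2.connectedComponentsWithStats(m)
    for i in range(1,k):
        if st[i,4]>3: print(n,st[i],ce[i].round(1))
    crop(cv2.cvtColor(m,cv2.COLOR_GRAY2BGR),x0,y0,x1,y1,8,n+"_m")
```

```text
top [241 150  30  32 126] [252.8 163.8]
top [287 155   7   9  50] [290.  159.2]
top [259 162  14  20  54] [265.4 171.2]
top [275 176  10  10  35] [279.5 180.5]
scene [270 192   7  10  60] [273.3 196.4]
scene [278 210   8   7  35] [281.5 213. ]
scene [244 213  23  17  84] [254.5 218.7]
scene [254 234  13   5  20] [259.8 236.4]
```

View pics/top_m.png

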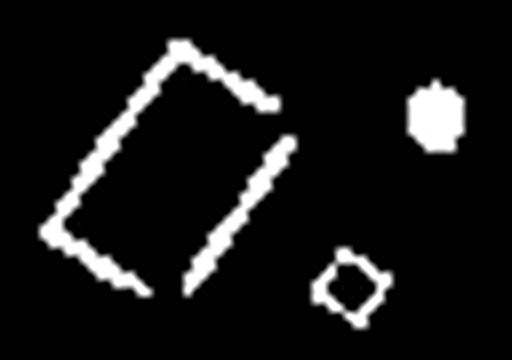

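View pics/scene_m.png

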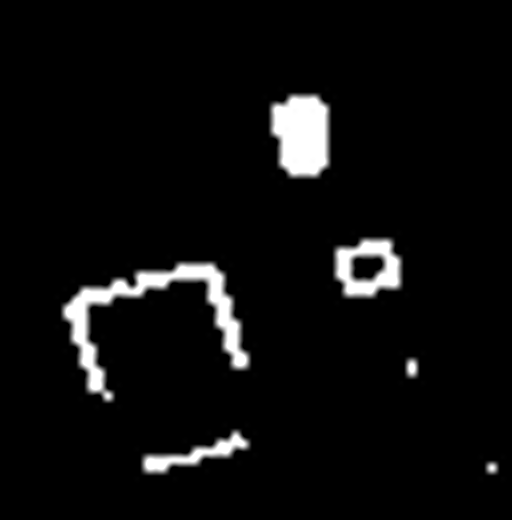

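Run:
```python
from h import *
for n,(x0,y0,x1,y1) in(("top",(236,145,274,190)),("scene",(236,205,268,245))):
    im=cv2.imread(f"pics/{n}0.png"); hsv=cv2.cvtColor(im,cv2.COLOR_BGR2HSV)
    m=cv2.inRange(hsv,(14,70,70),(32,255,255))[y0:y1,x0:x1]
    v,u=np.nonzero(m); P=cast(n,np.c_[u+x0,v+y0],0.056)[:,:2]
    r=cv2.minAreaRect((P*1000).astype(np.float32)); print(n,r)
print("mouth",cast("top",[279.5,180.5],.086),cast("scene",[281.5,213.],.086))
# pin handle: top view top face centre z .104, scene centroid z~.091-.1
print("pin",cast("top",[290,159.2],.104),cast("scene",[273.3,196.4],.094))
for z in(.08,.085,.09,.095): print("ball",z,cast("top",[309.4,176.6],z),cast("scene",[296.3,195.3],z))
for n,L in (("top",[(397.2,204.7),(377.6,233.8)]),("scene",[(361.1,171.1),(372.5,193.3)])): print(cast(n,L,.02 if n=="top" else .02))
```

```text
top ((657.1248168945312, -22.545299530029297), (63.03432846069336, 91.97179412841797), 57.39317321777344)
scene ((662.428955078125, -23.051727294921875), (62.20538330078125, 94.32322692871094), 57.87877655029297)
mouth [[ 0.61160065 -0.09398111  0.086     ]] [[ 0.61684904 -0.09342852  0.086     ]]
pin [[ 0.67153409 -0.12398225  0.104     ]] [[ 0.67747716 -0.12244617  0.094     ]]
ball 0.08 [[ 0.62607136 -0.18056083  0.08      ]] [[ 0.63132164 -0.18069317  0.08      ]]
ball 0.085 [[ 0.62515949 -0.18070493  0.085     ]] [[ 0.62846527 -0.17767652  0.085     ]]
ball 0.09 [[ 0.62424762 -0.18084903  0.09      ]] [[ 0.62560889 -0.17465987  0.09      ]]
ball 0.095 [[ 0.62333575 -0.18099313  0.095     ]] [[ 0.62275251 -0.17164322  0.095     ]]
[[ 0.55552811 -0.44945862  0.02      ]
 [ 0.46563016 -0.3895376   0.02      ]]
[[ 0.55942084 -0.4472397   0.02      ]
 [ 0.46872176 -0.38802337  0.02      ]]
```

Run:
```python
from h import *
for n,L in(("scene",[(470,300),(420,150),(500,180),(510,110),(520,70),(530,40),(320,250),(330,218),(308,276)]),("top",[(500,360),(530,350),(420,385),(480,345),(250,230),(242,255),(253,225)])):
    d=np.load(n+"0.npy")
    for q in L: print(n,q,deproj(n,d,*q).round(3))
# microscope max heights footprint from depth
for n,(x0,y0,x1,y1) in(("top",(225,200,290,285)),("scene",(275,205,350,295))):
    d=np.load(n+"0.npy");P=np.array([deproj(n,d,u,v) for u in range(x0,x1) for v in range(y0,y1) if d[v,u]>0])
    for a,b in((.05,.1),(.1,.15),(.15,.2),(.2,.25),(.25,.3),(.3,.4)):
        Q=P[(P[:,2]>a)&(P[:,2]<b)]
        if len(Q)>5: print(n,a,len(Q),np.percentile(Q[:,:2],[3,97],axis=0).round(3).tolist())
```

```text
scene (470, 300) [ 0.006 -0.004  0.394]
scene (420, 150) [0.168 0.031 0.738]
scene (500, 180) [0.048 0.005 0.732]
scene (510, 110) [ 0.113 -0.2    0.695]
scene (520, 70) [ 0.195 -0.545  0.554]
scene (530, 40) [ 0.199 -0.543  0.635]
scene (320, 250) [ 0.395 -0.01   0.191]
scene (330, 218) [ 0.378 -0.027  0.33 ]
scene (308, 276) [0.41  0.025 0.084]
top (500, 360) [ 0.25  -0.497  0.598]
top (530, 350) [ 0.266 -0.544  0.6  ]
top (420, 385) [ 0.217 -0.369  0.613]
top (480, 345) [ 0.234 -0.535  0.423]
top (250, 230) [ 0.458 -0.046  0.269]
top (242, 255) [ 0.399 -0.039  0.318]
top (253, 225) [ 0.473 -0.045  0.222]Traceback (most recent call last):
  File "<stdin>", line 7, in <module>
  File "h.py", line 27, in deproj
    p=camera_params(name);K=p["K"];k=p["k1"]
ValueError: time passes only in moves, steps and waits
```

```bash
python3 - <<'E'
import plant; print([k for k in dir(plant) if k[0]!='_'])
for k in dir(plant):
    v=getattr(plant,k)
    if k[0]!='_' and isinstance(v,(int,float,dict,str,tuple)): print(k,v)
E
cat >> h.py <<'E'
O=np.array([.6249,-.0769]); Y=np.array([-.545,-.839]); X=np.array([-.839,.545])
def sh(x,y): return O+X*x/1000+Y*y/1000
def go(x,y,z,yaw,st=None):
    st=st or read_state(); r=R.from_rotvec(st["orientation"]); M=r.as_matrix()
    cur=np.arctan2(M[1,0],M[0,0]); d=r.inv().apply(np.array([x,y,z])-st["tool_pos"])*100
    t=-(yaw-cur); t=(t+np.pi)%(2*np.pi)-np.pi
    print("t",round(st["t"],2),"pos",st["tool_pos"].round(4),"yaw",cur.round(3),"q6",st["q"][5].round(2),"F",st["force"].round(1),"open",round(st["opening"],4))
    print("-> cm",d.round(2),"turn",round(t,3))
E
python3 - <<'E'
from h import *
print(sh(-68,12))
go(*sh(-68,12),.25,.995)
E
```

```text
['IKError', 'camera_params', 'close_job', 'read_camera', 'read_state', 'tips_ahead']
tips_ahead 0.011
[ 0.675412 -0.124028]
t 0.1 pos [ 0.2044 -0.5636  0.2287] yaw -1.223 q6 -0.09 F [ 0.9 -0.7 -0.2] open 0.0928
-> cm [-25.28 -59.26  -2.08] turn -2.218
```

>>> play_rows:
  increments:
    - [[-3,-5,-2,-0.15],[-5,-9,-3,-0.3],[-7,-13,-4,-0.45],[-9,-17,-5,-0.6],[-11,-21,-5,-0.75]]
  jaw: 4
  squeeze: 20

```text
t: 0.6
tool_pos: [0.3658, -0.3874, 0.2806]
orientation: [-3.056, 0.727, -0.002]
force: [0.9, -0.2, 0.6]
opening: 0.0577
```

Run:
```python
from h import *
go(*sh(-68,12),.25,.995)
```

```text
t 0.6 pos [ 0.3658 -0.3874  0.2806] yaw -0.467 q6 -0.44 F [ 0.9 -0.2  0.6] open 0.0577
-> cm [ 15.79 -37.45   3.09] turn -1.462
```

>>> play_rows:
  increments:
    - [[2,-4.5,0,-0.15],[4,-9,0,-0.3],[6,-13.5,0,-0.45],[8,-18,0,-0.6],[10,-22.5,0,-0.75]]

```text
t: 1.1
tool_pos: [0.5576, -0.2298, 0.2803]
orientation: [3.11, 0.443, 0.001]
force: [0.5, -0.9, -0.1]
opening: 0.0399
```

Run:
```python
from h import *
go(*sh(-68,12),.25,.995)
```

```text
t 1.1 pos [ 0.5576 -0.2298  0.2803] yaw 0.283 q6 -0.76 F [ 0.5 -0.9 -0.1] open 0.0399
-> cm [14.27 -6.86  3.04] turn -0.712
```

>>> play_rows:
  increments:
    - [[4,-2,1,-0.15],[8,-4,2,-0.3],[12,-6,4,-0.45],[14.3,-6.9,5,-0.6],[14.3,-6.9,6,-0.712]]

```text
t: 1.6
tool_pos: [0.6769, -0.1201, 0.2179]
orientation: [-2.752, -1.512, 0.001]
force: [-0.1, -0.4, -0.6]
opening: 0.0399
```

Run:
```python
from h import *
go(*sh(-68,12),.14,.995)
im,d=snap("scene","s2"); crop(im,220,120,330,230,7,"s2")
im,d=snap("top","t3"); crop(im,230,110,330,210,7,"t3")
```

```text
t 1.6 pos [ 0.6769 -0.1201  0.2179] yaw 1.005 q6 -1.26 F [-0.1 -0.4 -0.6] open 0.0399
-> cm [-0.41  0.1   7.79] turn 0.01
```

View pics/s2.png

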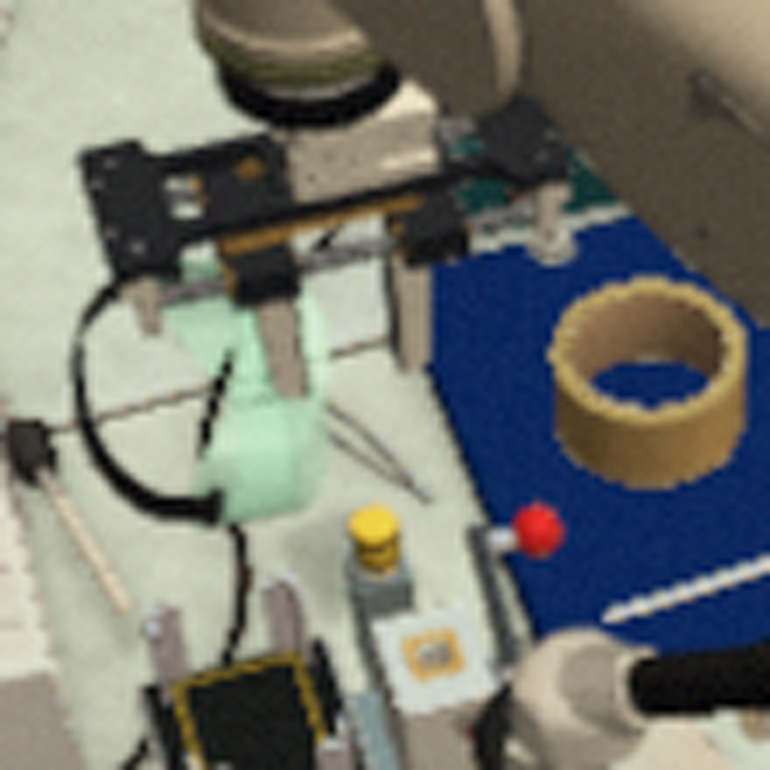

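View pics/t3.png

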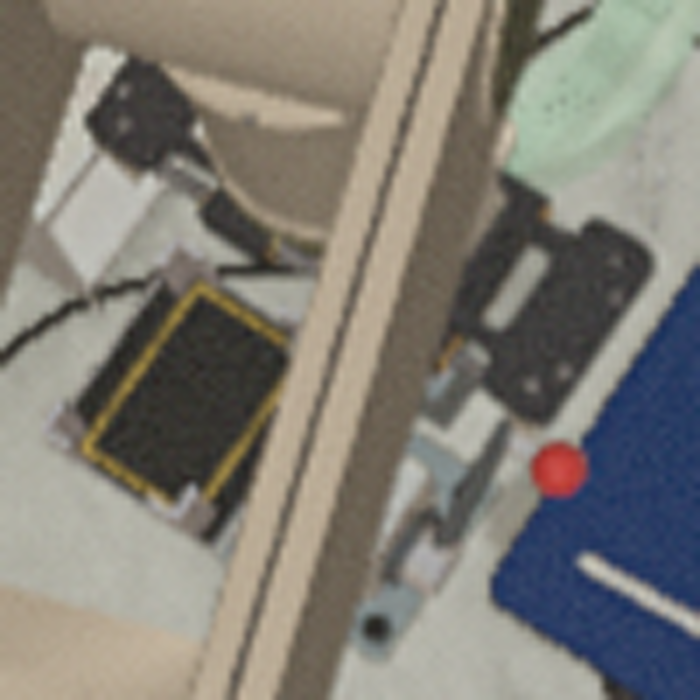

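Run:
```python
from h import *
p=np.array([.6769,-.1201,.2179-.011]); a=np.array([np.cos(1.005),np.sin(1.005),0])
for s in(-.028,-.02,0,.02,.028): print(proj("scene",p+a*s), (proj("scene",p+a*s)-[220,120])*7)
```

```text
[[279.01304652 170.87536696]] [[413.09132562 356.12756871]]
[[276.45064663 171.49765528]] [[395.15452638 360.48358699]]
[[270.01915897 173.05966201]] [[350.13411278 371.41763407]]
[[263.55106325 174.6306983 ]] [[304.85744273 382.41488808]]
[[260.95351941 175.26165506]] [[286.67463589 386.83158539]]
```

>>> play_rows:
  increments:
    - [[-0.3,0.1,3,0],[-0.3,0.1,6,0.01],[-0.3,0.1,9,0.01],[-0.3,0.1,11.5,0.01],[-0.3,0.1,12.5,0.01]]

```text
t: 2.2
tool_pos: [0.6712, -0.1255, 0.0891]
orientation: [-2.763, -1.482, 0.01]
force: [0.2, 0.3, -0.4]
opening: 0.0397
```

Run:
```python
from h import *
go(*sh(-68,12),.092,.995)
im,d=snap("scene","s3"); crop(im,220,120,330,230,7,"s3")
```

```text
t 2.2 pos [ 0.6712 -0.1255  0.0891] yaw 0.984 q6 -1.24 F [ 0.2  0.3 -0.4] open 0.0397
-> cm [ 0.35  0.27 -0.29] turn -0.011
```

View pics/s3.png

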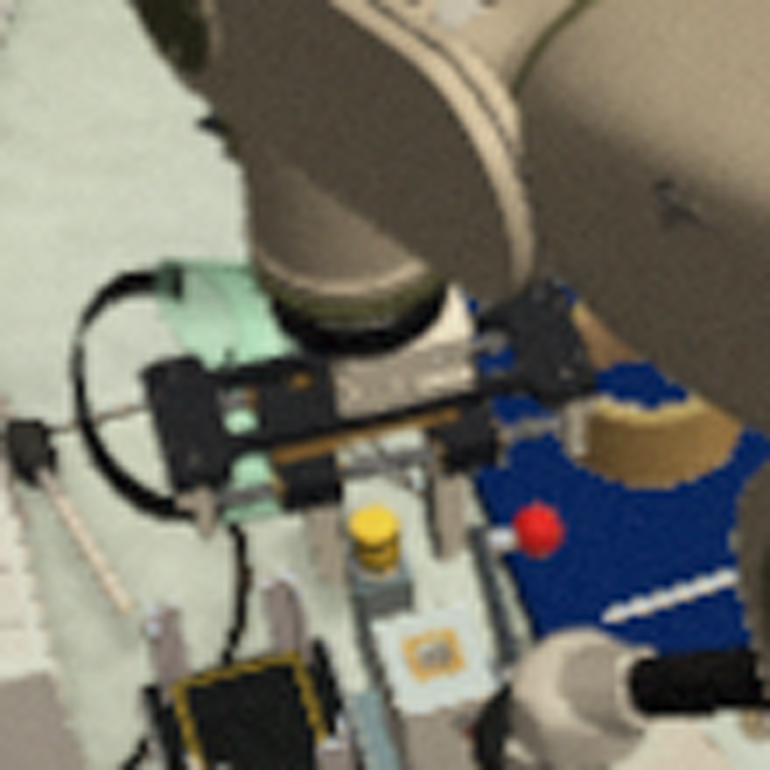

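>>> play_rows:
  increments:
    - [[0.35,0.2,-0.3,-0.01],[0.35,0.2,-0.3,-0.01],[0.35,0.2,-0.3,-0.01]]

```text
t: 2.55
tool_pos: [0.6762, -0.1239, 0.0939]
orientation: [-2.757, -1.497, 0.007]
force: [-0.0, -0.4, 0.4]
opening: 0.0396
```

>>> play_rows:
  increments:
    - [[0,0,0,0],[0,0,0,0],[0,0,0,0],[0,0,0,0],[0,0,0,0]]
  jaw: 1
  squeeze: 20

```text
t: 3.05
tool_pos: [0.6766, -0.124, 0.0946]
orientation: [-2.758, -1.497, 0.006]
force: [0.3, 1.0, 5.0]
opening: 0.0216
```

Run:
```python
from h import *
go(*sh(-68,12),.20,.995)
im,d=snap("scene","s4"); crop(im,220,120,330,230,7,"s4")
```

```text
t 3.05 pos [ 0.6766 -0.124   0.0946] yaw 0.995 q6 -1.25 F [0.3 1.  5. ] open 0.0216
-> cm [ -0.08  -0.15 -10.53] turn -0.0
```

View pics/s4.png

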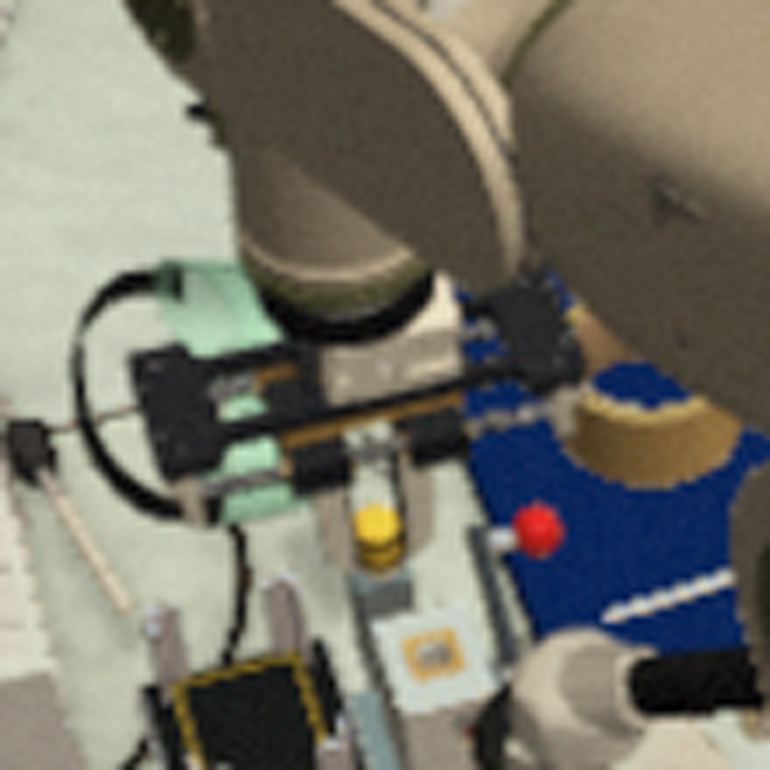

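>>> play_rows:
  increments:
    - [[0,0,-2,0],[0,0,-4,0],[0,0,-6.5,0],[0,0,-9,0],[0,0,-11,0]]

```text
t: 3.6
tool_pos: [0.677, -0.1242, 0.2056]
orientation: [-2.758, -1.497, 0.006]
force: [-0.2, -0.1, 0.1]
opening: 0.0214
```

Run:
```python
from h import *
go(.6152,-.0937,.19,.995)
im,d=snap("scene","s5"); crop(im,220,120,330,230,7,"s5")
```

```text
t 3.6 pos [ 0.677  -0.1242  0.2056] yaw 0.995 q6 -1.25 F [-0.2 -0.1  0.1] open 0.0214
-> cm [-0.81 -6.84  1.59] turn -0.0
```

View pics/s5.png

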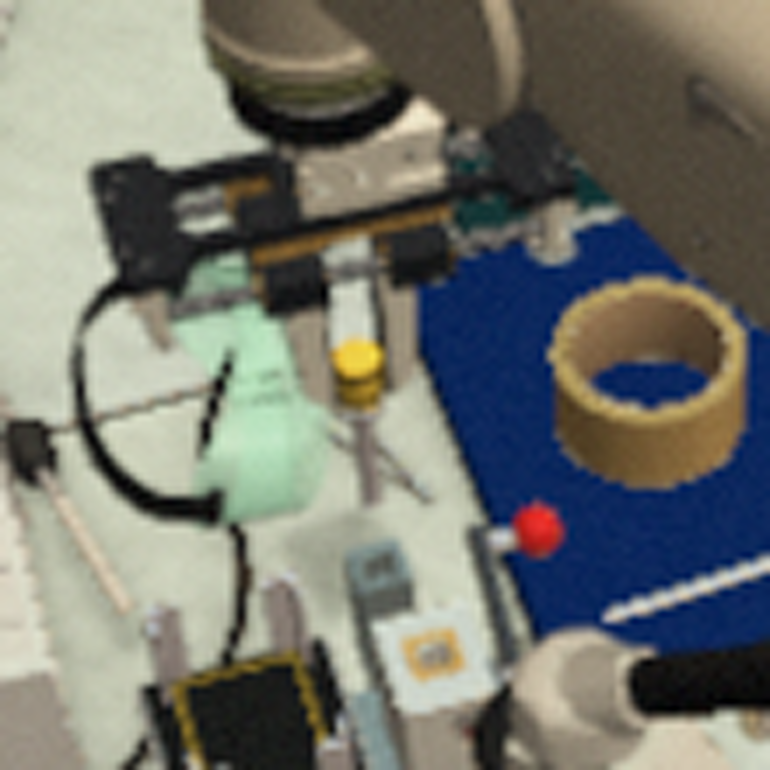

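Run:
```python
from h import *
t=np.array([.677,-.1242,.2056])
for z in(.0094,-.0036,-.0206,-.0906): print(z,(proj("scene",t+[0,0,z])-[220,120])*7)
m=np.array([.6152,-.0937,.086]); print("mouth",(proj("scene",m)-[220,120])*7)
print("park",(proj("scene",[.6754,-.1240,.074])-[220,120])*7)
```

```text
0.0094 [[354.92895047 353.01629124]]
-0.0036 [[357.38229122 373.52182276]]
-0.0206 [[360.53752552 399.89138298]]
-0.0906 [[372.93035653 503.43557825]]
mouth [[433.65407522 652.47132468]]
park [[382.03611631 562.52578909]]
```

>>> play_rows:
  increments:
    - [[-0.2,-2,0,0],[-0.4,-4,0,0],[-0.8,-6,0,0],[-0.8,-6.8,0,0],[-0.8,-6.8,0.3,0]]

```text
t: 4.15
tool_pos: [0.6168, -0.0938, 0.2066]
orientation: [2.761, 1.499, 0.0]
force: [0.1, -0.0, -0.4]
opening: 0.0217
```

Run:
```python
from h import *
go(.6152,-.0937,.19,.995)
im,d=snap("scene","s6"); crop(im,220,120,330,230,7,"s6")
```

```text
t 4.15 pos [ 0.6168 -0.0938  0.2066] yaw 0.995 q6 -1.23 F [ 0.1 -0.  -0.4] open 0.0217
-> cm [-0.08 -0.14  1.66] turn 0.0
```

View pics/s6.png

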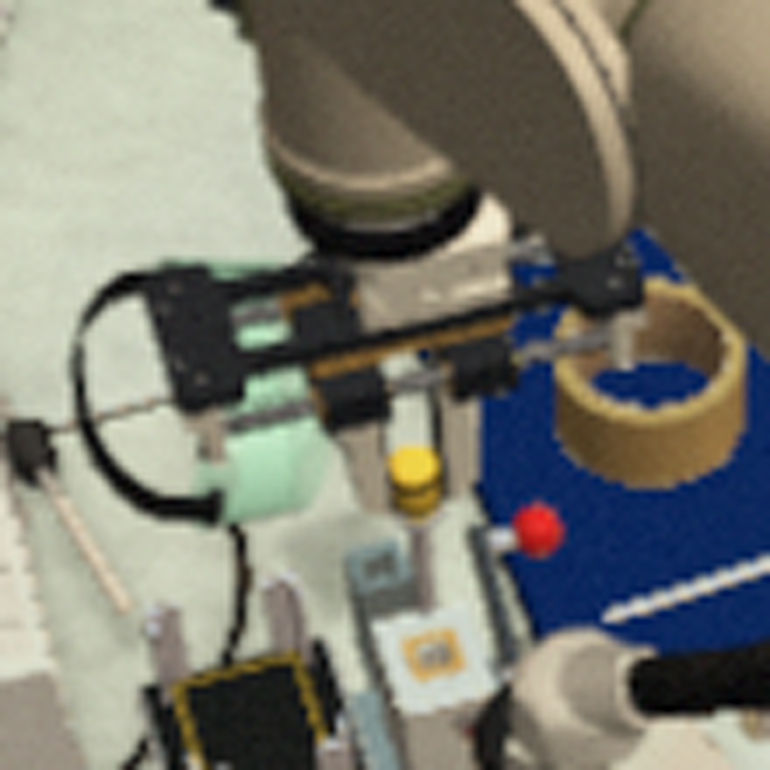

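>>> play_rows:
  increments:
    - [[-0.1,-0.15,0.8,0],[-0.1,-0.15,1.6,0],[-0.1,-0.15,2.2,0],[-0.1,-0.15,2.6,0],[-0.1,-0.15,2.7,0]]

```text
t: 4.7
tool_pos: [0.6149, -0.0941, 0.1776]
orientation: [-2.76, -1.498, 0.002]
force: [0.8, -0.6, -0.7]
opening: 0.0215
```

Run:
```python
from h import *
go(.6152,-.0937,.15,.995)
im,d=snap("scene","s7"); crop(im,250,160,320,230,9,"s7")
```

```text
t 4.7 pos [ 0.6149 -0.0941  0.1776] yaw 0.995 q6 -1.23 F [ 0.8 -0.6 -0.7] open 0.0215
-> cm [0.05 0.01 2.76] turn -0.0
```

View pics/s7.png

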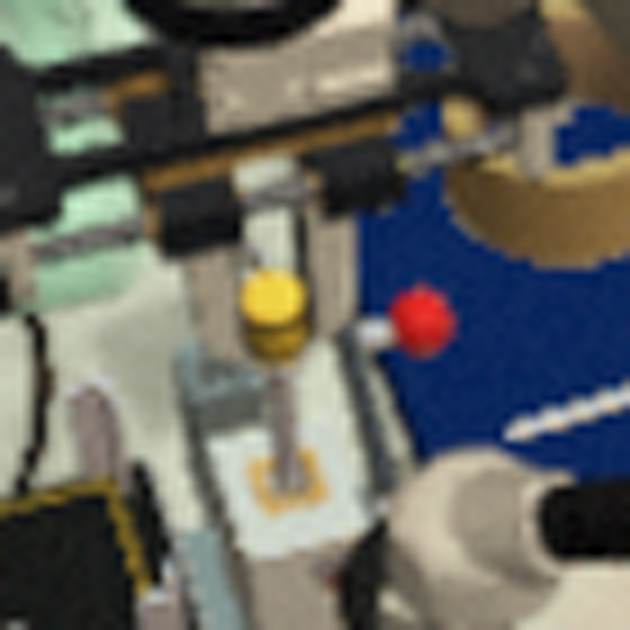

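Pin tip is centred over the mouth (crop 290,487). Lower gently.

>>> play_rows:
  increments:
    - [[0.05,0,0.4,0],[0.05,0,0.8,0],[0.05,0,1.2,0],[0.05,0,1.5,0],[0.05,0,1.7,0]]

```text
t: 5.25
tool_pos: [0.6151, -0.0936, 0.1606]
orientation: [-2.76, -1.498, 0.002]
force: [-0.8, 0.6, -1.0]
opening: 0.0213
```

>>> play_rows:
  increments:
    - [[0,0,0.3,0],[0,0,0.6,0],[0,0,0.9,0],[0,0,1.1,0],[0,0,1.2,0]]

```text
t: 5.75
tool_pos: [0.615, -0.0936, 0.1483]
orientation: [-2.76, -1.498, 0.003]
force: [0.7, 0.6, -0.4]
opening: 0.0218
```

>>> play_rows:
  increments:
    - [[0,0,0.1,0],[0,0,0.15,0],[0,0,0.2,0]]

```text
t: 6.05
tool_pos: [0.6151, -0.0936, 0.1465]
orientation: [-2.76, -1.498, 0.002]
force: [-0.3, -0.7, 1.9]
opening: 0.0216
```

Light contact with the shaft. Release by opening to 4 cm, then rise.

>>> play_rows:
  increments:
    - [[0,0,0,0],[0,0,0,0],[0,0,0,0],[0,0,0,0]]
  jaw: 4

```text
t: 6.45
tool_pos: [0.6151, -0.0936, 0.1465]
orientation: [-2.76, -1.498, 0.002]
force: [-0.3, -0.3, -0.4]
opening: 0.0392
```

>>> play_rows:
  increments:
    - [[0,0,-2,0],[0,0,-4,0],[0,0,-6,0],[0,0,-8,0]]

```text
t: 6.85
tool_pos: [0.6152, -0.0936, 0.2273]
orientation: [-2.76, -1.498, 0.002]
force: [0.1, -0.4, 0.0]
opening: 0.0398
```

Run:
```python
from h import *
go(*sh(-90,90),.25,.995)
print(sh(-90,90))
im,d=snap("scene","s8"); crop(im,250,160,320,230,9,"s8")
```

```text
t 6.85 pos [ 0.6152 -0.0936  0.2273] yaw 0.995 q6 -1.23 F [ 0.1 -0.4  0. ] open 0.0398
-> cm [-7.07  8.9  -2.28] turn -0.0
[ 0.65136 -0.20146]
```

View pics/s8.png

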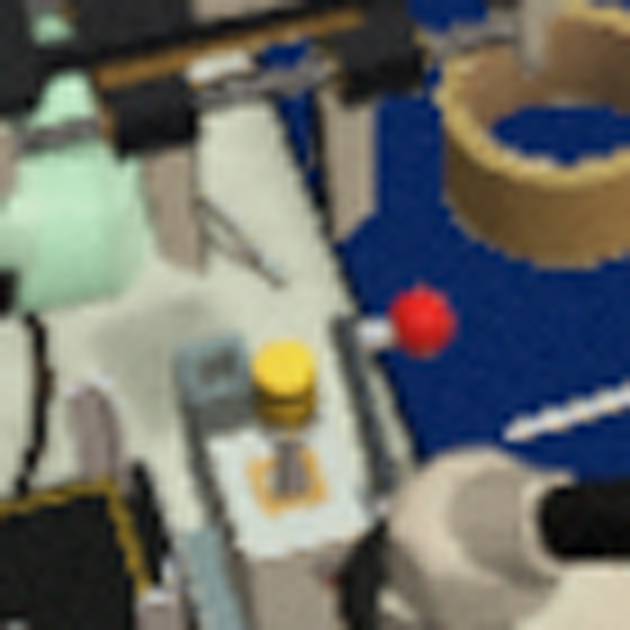

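>>> play_rows:
  increments:
    - [[-2.3,3,0,0],[-4.6,6,0,0],[-7,8.8,0,0],[-7,9.2,2,0],[-7,9.2,5,0]]
  jaw: 0

```text
t: 7.4
tool_pos: [0.6576, -0.2052, 0.1831]
orientation: [2.757, 1.493, 0.009]
force: [0.7, 0.6, -0.4]
opening: 0.0045
```

>>> play_rows:
  increments:
    - [[0,0,3,0],[0,0,6,0],[0,0,8,0],[0,0,8.4,0],[0,0,8.4,0]]

```text
t: 7.9
tool_pos: [0.6575, -0.2051, 0.0979]
orientation: [2.759, 1.494, 0.007]
force: [-0.5, -0.4, 0.6]
opening: 0.0003
```

Run:
```python
from h import *
go(*sh(-76,90),.09,.995)
im,d=snap("scene","s9"); crop(im,250,160,320,230,9,"s9")
```

```text
t 7.9 pos [ 0.6575 -0.2051  0.0979] yaw 0.993 q6 -1.37 F [-0.5 -0.4  0.6] open 0.0003
-> cm [-0.04 -2.12  0.78] turn -0.002
```

View pics/s9.png

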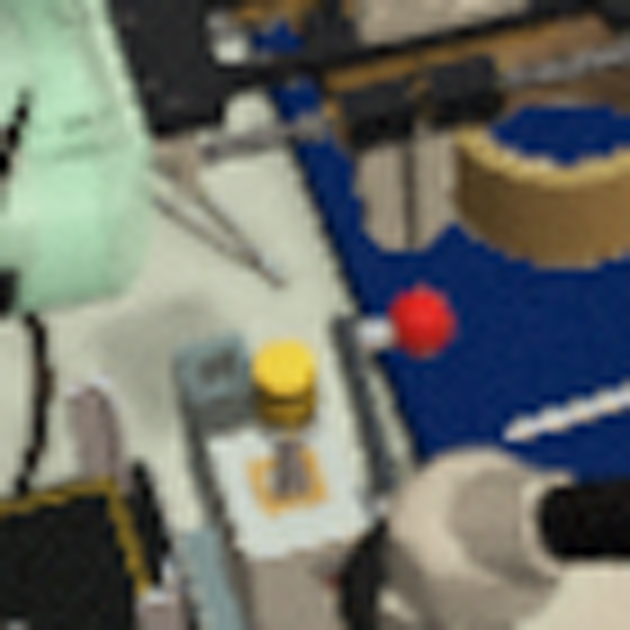

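>>> play_rows:
  increments:
    - [[0.4,-0.3,0.5,0],[0.4,-0.8,0.6,0],[0.4,-1.3,0.6,0],[0.4,-1.7,0.6,0],[0.4,-2,0.6,0]]

```text
t: 8.45
tool_pos: [0.6447, -0.1915, 0.0945]
orientation: [2.754, 1.492, 0.012]
force: [6.4, -4.3, 1.1]
opening: 0.0008
```

>>> play_rows:
  increments:
    - [[0,-0.3,0,0],[0,-0.6,0,0],[0,-0.9,0,0],[0,-1.2,-0.1,0],[0,-1.5,-0.2,0]]

```text
t: 8.95
tool_pos: [0.6386, -0.1875, 0.1031]
orientation: [2.742, 1.483, 0.028]
force: [14.9, -13.2, 13.3]
opening: 0.0
```

Run:
```python
from h import *
go(*sh(-76,90),.09,.995)
im,d=snap("scene","s10"); crop(im,250,160,320,230,9,"s10")
```

```text
t 8.95 pos [ 0.6386 -0.1875  0.1031] yaw 0.992 q6 -1.35 F [ 14.9 -13.2  13.3] open 0.0
-> cm [-0.48  0.39  1.32] turn -0.003
```

View pics/s10.png

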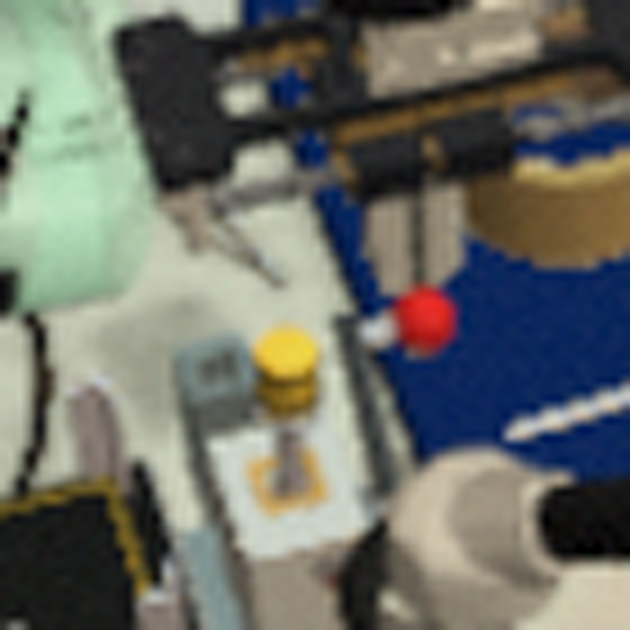

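>>> play_rows:
  increments:
    - [[0,0.5,0,0],[0,1,0,0],[0,1.5,1,0],[0,1.5,2,0],[0,1.5,2.4,0]]

```text
t: 9.5
tool_pos: [0.6497, -0.1951, 0.0762]
orientation: [2.745, 1.485, 0.023]
force: [-0.6, 0.5, -0.5]
opening: 0.0003
```

Run:
```python
from h import *
go(*sh(-76,88),.078,.995)
im,d=snap("scene","s11"); crop(im,250,160,320,230,9,"s11")
```

```text
t 9.5 pos [ 0.6497 -0.1951  0.0762] yaw 0.992 q6 -1.36 F [-0.6  0.5 -0.5] open 0.0003
-> cm [-0.24 -0.91 -0.2 ] turn -0.003
```

View pics/s11.png

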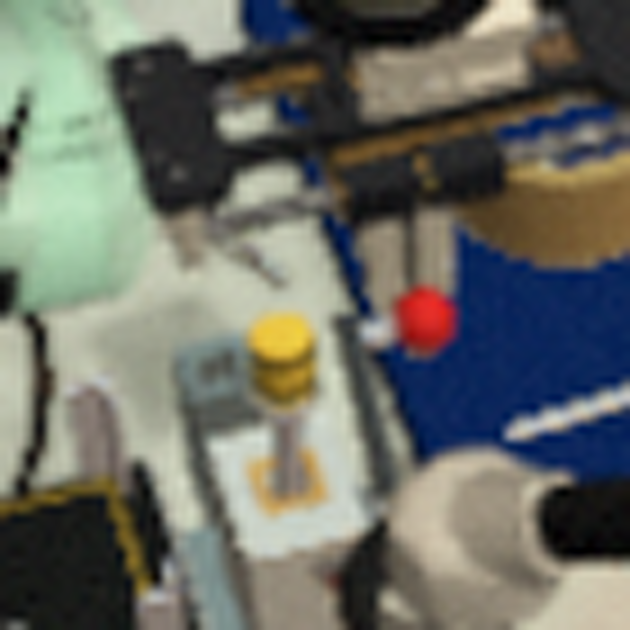

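Run:
```python
from h import *
for g in(.13,.14,.143,.15,.16,.17): 
    print(g,[((proj("scene",[.6152,-.0937,g+a])-[250,160])*9).round(0).tolist() for a in(.013,-.013,-.017)])
for t in("s7","s8","s9","s10","s11"):
    im=cv2.imread(f"pics/{t}_raw.png");hsv=cv2.cvtColor(im,cv2.COLOR_BGR2HSV)
    m=cv2.inRange(hsv,(18,110,90),(32,255,255)); m2=np.zeros_like(m); m2[188:212,272:290]=m[188:212,272:290]
    k,l,st,ce=cv2.connectedComponentsWithStats(m2); i=1+np.argmax(st[1:,4]); print(t,st[i],ce[i])
    m=cv2.inRange(hsv,(0,150,100),(6,255,255));k,l,st,ce=cv2.connectedComponentsWithStats(m); i=1+np.argmax(st[1:,4]); print(t,st[i],ce[i])
```

```text
0.13 [[[277.0, 376.0]], [[282.0, 424.0]], [[283.0, 431.0]]]
0.14 [[[275.0, 357.0]], [[280.0, 406.0]], [[281.0, 413.0]]]
0.143 [[[274.0, 352.0]], [[279.0, 400.0]], [[280.0, 407.0]]]
0.15 [[[273.0, 338.0]], [[278.0, 387.0]], [[279.0, 395.0]]]
0.16 [[[271.0, 319.0]], [[276.0, 369.0]], [[277.0, 376.0]]]
0.17 [[[269.0, 300.0]], [[274.0, 350.0]], [[275.0, 357.0]]]
s7 [276 190   8  10  62] [280.12903226 194.24193548]
s7 [294 193   6   6  28] [296.32142857 195.32142857]
s8 [278 198   7  10  53] [281.33962264 202.03773585]
s8 [294 193   6   6  28] [296.32142857 195.32142857]
s9 [278 198   7  10  51] [281.39215686 201.92156863]
s9 [294 193   6   6  28] [296.32142857 195.32142857]
s10 [278 196   7  10  54] [281.35185185 200.55555556]
s10 [294 192   6   7  29] [296.5862069  194.96551724]
s11 [278 195   7  10  63] [281.03174603 199.42857143]
s11 [294 192   6   7  32] [296.5     194.71875]
```

>>> play_rows:
  increments:
    - [[-0.1,-0.5,0,0],[-0.1,-0.9,0,0],[-0.1,-1.2,-0.2,0],[-0.1,-1.5,-0.5,0],[-0.1,-1.8,-0.8,0]]

```text
t: 10.05
tool_pos: [0.6339, -0.1859, 0.0845]
orientation: [2.745, 1.485, 0.024]
force: [0.8, -1.7, -1.2]
opening: 0.0007
```

```bash
cat > w.py <<'E'
from h import *
import sys
tag=sys.argv[1]
st=read_state(); p=st["tool_pos"][:2]-O
print("tool shaker xy mm",(p@X*1000).round(1),(p@Y*1000).round(1),"z",st["tool_pos"][2].round(4),"F shaker x,y,z",(st["force"][:2]@X).round(1),(st["force"][:2]@Y).round(1),st["force"][2].round(1),"t",st["t"])
im,d=snap("scene",tag);crop(im,250,160,320,230,9,tag)
hsv=cv2.cvtColor(im,cv2.COLOR_BGR2HSV)
m=cv2.inRange(hsv,(0,150,100),(6,255,255));k,l,s,ce=cv2.connectedComponentsWithStats(m); i=1+np.argmax(s[1:,4]); b=ce[i]
qs=np.linspace(-1.1,1.1,221); P=np.array([[*sh(70*np.sin(q),85),.042+.07*np.cos(q)] for q in qs])
D=np.linalg.norm(proj("scene",P)-b,axis=1);j=D.argmin();print("ball",b.round(1),"q",qs[j].round(2),"err",D[j].round(1))
m=cv2.inRange(hsv,(18,110,90),(32,255,255));m2=np.zeros_like(m);m2[188:222,272:292]=m[188:222,272:292]
k,l,s,ce=cv2.connectedComponentsWithStats(m2); i=1+np.argmax(s[1:,4]); print("pin",s[i],ce[i].round(1))
E
python3 w.py s12
```

```text
tool shaker xy mm -67.0 86.6 z 0.0845 F shaker x,y,z -1.6 1.0 -1.2 t 10.05
ball [297.3 195.1] q -0.87 err 0.6
pin [278 195   7  10  61] [281.1 199.4]
```

View pics/s12.png

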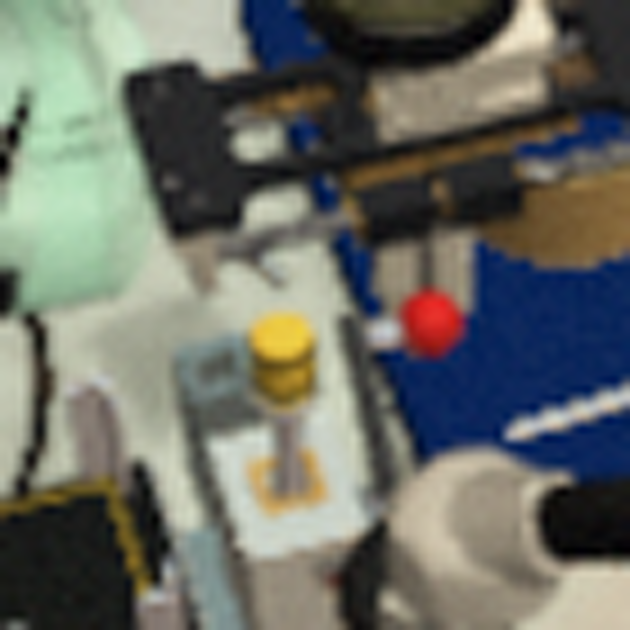

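>>> play_rows:
  increments:
    - [[0,-0.3,-0.3,0],[0,-0.6,-0.6,0],[0,-0.9,-0.9,0],[0,-1.1,-1.1,0],[0,-1.3,-1.3,0]]

```text
t: 10.6
tool_pos: [0.6226, -0.1784, 0.0979]
orientation: [2.744, 1.485, 0.024]
force: [1.1, -0.9, -1.1]
opening: 0.0005
```

```bash
python3 w.py s13
```

```text
tool shaker xy mm -53.3 86.4 z 0.0979 F shaker x,y,z -1.4 0.1 -1.1 t 10.6
ball [298.5 196.4] q -0.6 err 0.0
pin [278 195   7  10  59] [281.3 199.4]
```

>>> play_rows:
  increments:
    - [[0,-0.15,-0.15,0],[0,-0.3,-0.25,0],[0,-0.45,-0.35,0],[0,-0.6,-0.45,0],[0,-0.75,-0.5,0]]

```text
t: 11.15
tool_pos: [0.6161, -0.1742, 0.1031]
orientation: [2.744, 1.485, 0.025]
force: [2.1, -1.6, 0.3]
opening: 0.0008
```

```bash
python3 w.py s14
```

```text
tool shaker xy mm -45.6 86.4 z 0.1031 F shaker x,y,z -2.6 0.2 0.3 t 11.15
ball [299.2 197.7] q -0.43 err 0.2
pin [278 203   8  10  54] [281.9 207.3]
```

View pics/s14.png

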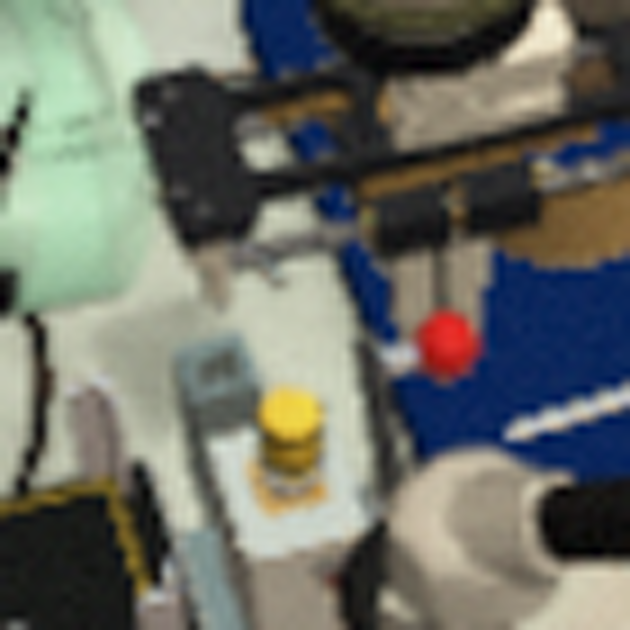

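>>> play_rows:
  increments:
    - [[0,0.7,0,0],[0,1.5,0,0],[0,1.5,-3,0],[0,1.5,-6,0],[0,1.5,-9,0]]

```text
t: 11.7
tool_pos: [0.6266, -0.1815, 0.1942]
orientation: [2.745, 1.485, 0.024]
force: [-0.3, 0.3, -0.5]
opening: 0.0002
```

Run:
```python
from h import *
go(.6151,-.0937,.155,.995)
```

```text
t 11.7 pos [ 0.6266 -0.1815  0.1942] yaw 0.992 q6 -1.35 F [-0.3  0.3 -0.5] open 0.0002
-> cm [ 6.71 -5.86  3.79] turn -0.003
```

>>> play_rows:
  increments:
    - [[1.7,-1.5,0,0],[3.4,-3,0,0],[5.2,-4.5,0,0],[6.7,-5.85,0,0],[6.7,-5.85,1.5,0]]

```text
t: 12.2
tool_pos: [0.6164, -0.0918, 0.1802]
orientation: [2.741, 1.487, 0.029]
force: [1.5, -0.3, 1.0]
opening: 0.0005
```

```bash
python3 - <<'E'
from h import *
go(.6151,-.0937,.145,.995)
E
python3 w.py s15
```

```text
t 12.2 pos [ 0.6164 -0.0918  0.1802] yaw 0.994 q6 -1.22 F [ 1.5 -0.3  1. ] open 0.0005
-> cm [-0.25 -0.11  3.52] turn -0.001
tool shaker xy mm -1.0 17.1 z 0.1802 F shaker x,y,z -1.4 -0.6 1.0 t 12.2
ball [299.3 197.8] q -0.42 err 0.2
pin [278 203   8  10  54] [281.8 207.4]
```

View pics/s15.png

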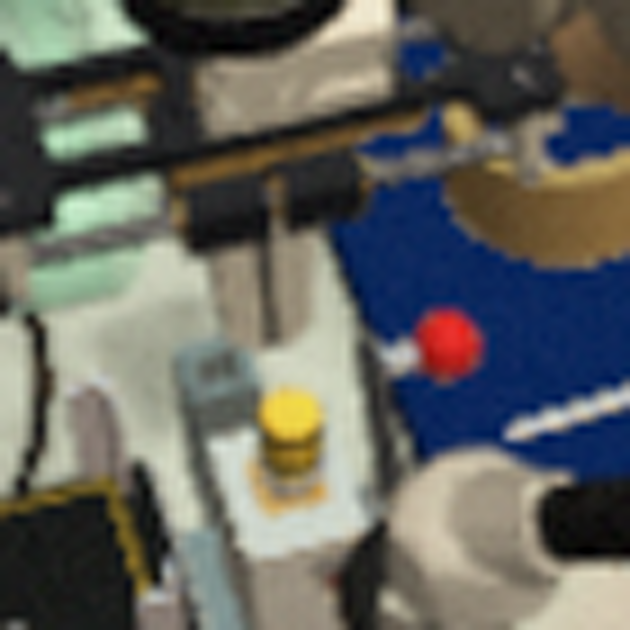

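Above the pin. Come down to about 1 cm above contact, then press.

>>> play_rows:
  increments:
    - [[-0.25,-0.1,1,0],[-0.25,-0.1,2,0],[-0.25,-0.1,2.8,0],[-0.25,-0.1,3.3,0],[-0.25,-0.1,3.5,0]]

```text
t: 12.75
tool_pos: [0.6127, -0.095, 0.1395]
orientation: [2.745, 1.488, 0.021]
force: [0.3, -0.1, 0.3]
opening: 0.0003
```

>>> play_rows:
  increments:
    - [[0,0,0.3,0],[0,0,0.6,0],[0,0,0.9,0],[0,0,1.2,0],[0,0,1.5,0]]

```text
t: 13.25
tool_pos: [0.615, -0.0951, 0.1272]
orientation: [2.743, 1.487, 0.027]
force: [-2.7, 2.4, 26.7]
opening: 0.0004
```

>>> play_rows:
  increments:
    - [[0,0,0.1,0],[0,0,0.15,0],[0,0,0.2,0]]

```text
t: 13.55
tool_pos: [0.6162, -0.095, 0.1273]
orientation: [2.741, 1.486, 0.031]
force: [-3.4, 1.6, 14.3]
opening: 0.0004
```

>>> play_rows:
  increments:
    - [[0,0,-2,0],[0,0,-5,0],[0,0,-8,0],[0,0,-11,0],[0,0,-12,0]]
  jaw: 8

```text
t: 14.05
tool_pos: [0.6141, -0.094, 0.2509]
orientation: [2.738, 1.485, 0.036]
force: [1.2, -0.2, 1.2]
opening: 0.0362
```

```bash
python3 - <<'E'
from h import *
for g in(.103,.108,.113): print(g,proj("scene",[.6151,-.0937,g+.013]),proj("scene",[.6151,-.0937,g]))
E
python3 w.py s16
```

```text
0.103 [[281.36601549 207.30189011]] [[281.6320774  209.89287142]]
0.108 [[281.26267556 206.29548667]] [[281.53019093 208.90069677]]
0.113 [[281.15876835 205.28352944]] [[281.42774907 207.90308525]]
tool shaker xy mm -0.3 20.3 z 0.2509 F shaker x,y,z -1.1 -0.4 1.2 t 14.05
ball [299.3 197.8] q -0.42 err 0.2
pin [278 205   8  10  56] [281.4 209.2]
```

View pics/s16.png

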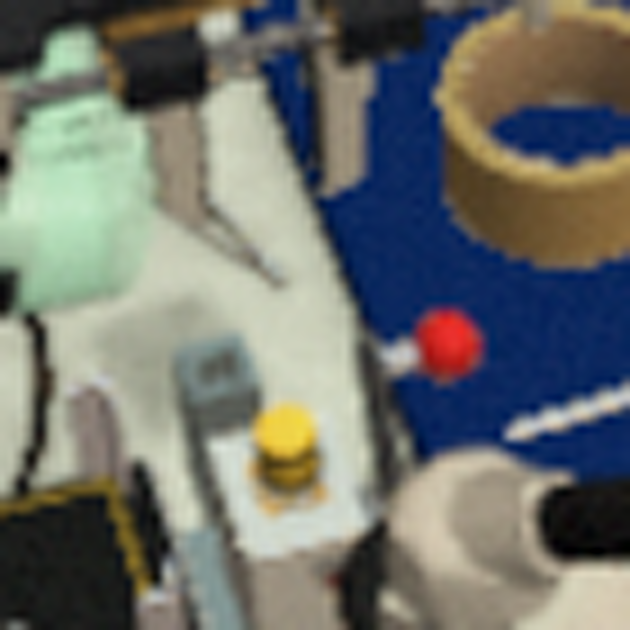

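>>> play_rows:
  increments:
    - [[0,0,4,0],[0,0,8,0],[0,0,11,0],[0,0,11.9,0],[0,0,11.9,0]]
  jaw: 0

```text
t: 14.6
tool_pos: [0.6168, -0.0951, 0.1295]
orientation: [2.74, 1.486, 0.032]
force: [-0.2, -0.2, 0.6]
opening: 0.0088
```

Run:
```python
from h import *
go(.6151,-.0937,.127,.995)
```

```text
t 14.6 pos [ 0.6168 -0.0951  0.1295] yaw 0.994 q6 -1.23 F [-0.2 -0.2  0.6] open 0.0088
-> cm [ 0.03 -0.23  0.24] turn -0.001
```

>>> play_rows:
  increments:
    - [[0,-0.2,0,0],[0,-0.2,0.1,0],[0,-0.2,0.2,0],[0,-0.2,0.3,0],[0,-0.2,0.35,0]]

```text
t: 15.1
tool_pos: [0.6158, -0.0943, 0.1274]
orientation: [2.739, 1.485, 0.034]
force: [-3.3, 0.6, 10.0]
opening: 0.0001
```

>>> play_rows:
  increments:
    - [[0,0,0.15,0],[0,0,0.3,0],[0,0,0.4,0],[0,0,0.5,0],[0,0,0.5,0]]

```text
t: 15.6
tool_pos: [0.6169, -0.0946, 0.1273]
orientation: [2.737, 1.485, 0.037]
force: [-13.1, 3.1, 27.7]
opening: 0.0006
```

>>> play_rows:
  increments:
    - [[0,0,-3,0],[0,0,-7,0],[-2,1,-11,0],[-6,2,-12,0],[-10,3,-12,0]]
  jaw: 8

```text
t: 16.1
tool_pos: [0.5849, -0.1944, 0.2519]
orientation: [2.731, 1.485, 0.044]
force: [0.4, -1.3, -0.4]
opening: 0.0358
```

```bash
cat > box.py <<'E'
from h import *
import sys
tag=sys.argv[1]
for n in("scene","top"):
    im,d=snap(n,tag+n); hsv=cv2.cvtColor(im,cv2.COLOR_BGR2HSV)
    m=cv2.inRange(hsv,(50,90,60),(75,255,255)); 
    cs,_=cv2.findContours(m,cv2.RETR_EXTERNAL,cv2.CHAIN_APPROX_NONE)
    for c in cs:
        if cv2.contourArea(c)<60: continue
        x,y,w,h=cv2.boundingRect(c)
        P=cast(n,c[:,0,:],float(sys.argv[2]) if len(sys.argv)>2 else .02)[:,:2]
        (cx,cy),(a,b),ang=cv2.minAreaRect((P*1000).astype(np.float32))
        if a<b: ang-=90
        print(n,"px",x+w//2,y+h//2,"centre",round(cx,1),round(cy,1),"size",round(a,1),round(b,1),"long axis deg",round(ang,1))
E
python3 box.py b1; python3 -c "
import cv2
from h import crop
crop(cv2.imread('pics/b1top_raw.png'),340,150,480,255,5.5,'b1t')"
python3 - <<'E'
from h import *
go(.557,-.448,.25,0)
E
```

```text
scene px 373 194 centre 469.9 -388.1 size 83.7 54.2 long axis deg 53.2
scene px 360 172 centre 562.1 -442.4 size 72.2 55.2 long axis deg 64.4
top px 378 234 centre 466.1 -390.1 size 80.1 50.3 long axis deg 52.7
top px 398 205 centre 556.1 -448.9 size 80.3 50.1 long axis deg 64.2
t 16.2 pos [ 0.5824 -0.1978  0.2488] yaw 0.99 q6 -1.4 F [-0.4  0.8  0.4] open 0.0437
-> cm [-22.3   11.61   0.17] turn 0.99
```

View pics/b1top_raw.png

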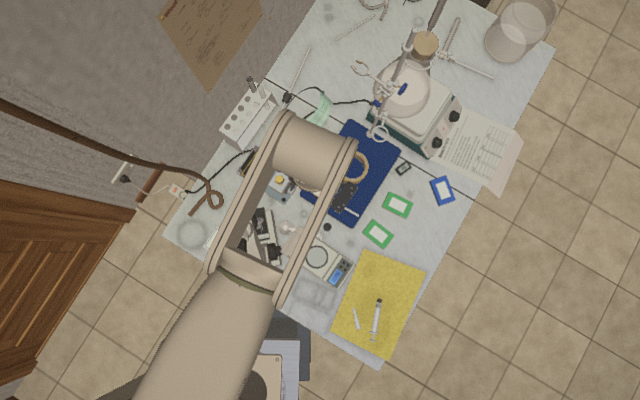

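>>> play_rows:
  increments:
    - [[-4,2,0,0.15],[-8,4,0,0.3],[-12,6,0,0.45],[-16,8,0,0.6],[-20,10,0,0.75]]
  jaw: 7.2

```text
t: 16.7
tool_pos: [0.5561, -0.421, 0.2511]
orientation: [3.1, 0.371, 0.053]
force: [0.5, 0.2, -1.1]
opening: 0.0716
```

Run:
```python
from h import *
go(.559,-.448,.12,-.449)
print(R.from_rotvec(read_state()["orientation"]).as_matrix()[:,2].round(3))
```

```text
t 16.7 pos [ 0.5561 -0.421   0.2511] yaw 0.238 q6 -0.97 F [ 0.5  0.2 -1.1] open 0.0716
-> cm [-0.76  2.39 13.15] turn 0.687
[ 0.036 -0.015 -0.999]
```

>>> play_rows:
  increments:
    - [[-0.2,0.5,2,0.15],[-0.4,1,5,0.3],[-0.6,1.7,9,0.45],[-0.8,2.4,12,0.6],[-0.8,2.4,13,0.687]]

```text
t: 17.2
tool_pos: [0.5567, -0.4466, 0.1157]
orientation: [3.057, -0.709, 0.05]
force: [-0.1, 0.2, -1.4]
opening: 0.0721
```

>>> play_rows:
  increments:
    - [[0,0,0,0],[0,0,0,0]]

```text
t: 17.4
tool_pos: [0.5565, -0.4458, 0.1148]
orientation: [3.059, -0.704, 0.048]
force: [0.0, -0.6, 0.6]
opening: 0.0717
```

```bash
python3 box.py b2
python3 - <<'E'
from h import *
go(.559,-.448,.03,-.449)
print(R.from_rotvec(read_state()["orientation"]).as_matrix()[:,2].round(3))
im=cv2.imread("pics/b2scene_raw.png");crop(im,320,120,420,220,7,"b2s")
E
```

```text
top px 380 234 centre 466.4 -395.6 size 72.1 44.4 long axis deg 50.7
t 17.5 pos [ 0.5575 -0.4467  0.1171] yaw -0.453 q6 -0.3 F [-0.7 -0.2 -0.2] open 0.0718
-> cm [-0.1   0.08  8.71] turn -0.004
[ 0.032 -0.011 -0.999]
```

View pics/b2s.png

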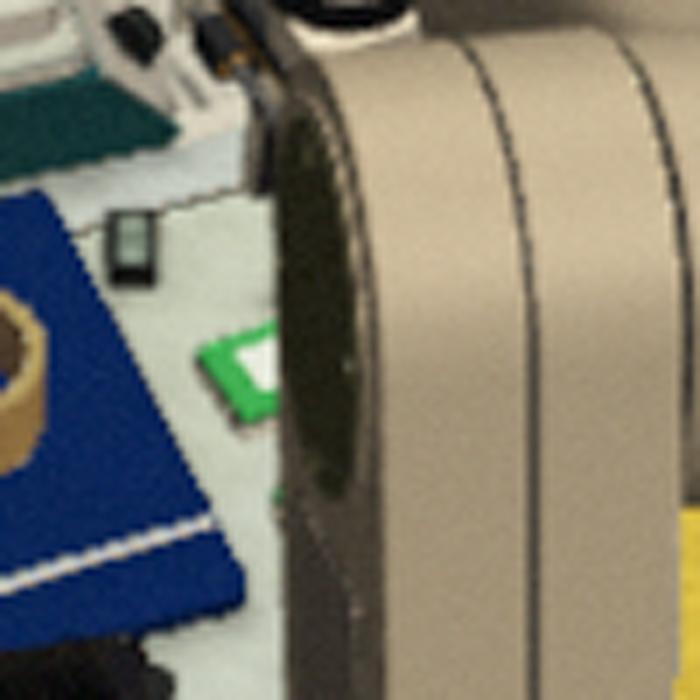

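>>> play_rows:
  increments:
    - [[-0.1,0.1,3,0],[-0.1,0.1,6,0],[-0.1,0.1,8,0],[-0.1,0.1,9.3,0],[-0.1,0.1,9.3,0]]

```text
t: 18.0
tool_pos: [0.5586, -0.4476, 0.0229]
orientation: [3.058, -0.703, 0.05]
force: [-0.3, -0.1, -0.6]
opening: 0.072
```

Run:
```python
from h import *
go(.559,-.448,.0155,-.449)
```

```text
t 18.0 pos [ 0.5586 -0.4476  0.0229] yaw -0.452 q6 -0.31 F [-0.3 -0.1 -0.6] open 0.072
-> cm [0.03 0.02 0.74] turn -0.003
```

>>> play_rows:
  increments:
    - [[0,0,0.4,0],[0,0,0.7,0],[0,0,0.7,0]]

```text
t: 18.3
tool_pos: [0.5592, -0.448, 0.0166]
orientation: [3.058, -0.703, 0.052]
force: [-0.3, 0.2, -0.6]
opening: 0.0718
```

>>> play_rows:
  increments:
    - [[0,0,0,0],[0,0,0,0],[0,0,0,0],[0,0,0,0],[0,0,0,0]]
  jaw: 4.5
  squeeze: 15

```text
t: 18.8
tool_pos: [0.5595, -0.4482, 0.0172]
orientation: [3.058, -0.702, 0.053]
force: [-0.0, 0.7, 3.6]
opening: 0.0539
```

Gripped at 53.9 mm, the box's short side. Lift and swing in.

>>> play_rows:
  increments:
    - [[0,0,-2,0],[0,0,-5,0],[0,0,-9,0],[0,0,-13,0],[0,0,-17,0]]

```text
t: 19.3
tool_pos: [0.5536, -0.4459, 0.1879]
orientation: [3.058, -0.703, 0.051]
force: [0.8, -1.1, -1.1]
opening: 0.0541
```

Run:
```python
from h import *
go(.6609,-.0232,.20,.995)
```

```text
t 19.3 pos [ 0.5536 -0.4459  0.1879] yaw -0.452 q6 -0.31 F [ 0.8 -1.1 -1.1] open 0.0541
-> cm [ -8.75 -42.72  -1.32] turn -1.447
```

>>> play_rows:
  increments:
    - [[-1.2,-3.8,-1,-0.15],[-2.4,-7.6,-2,-0.3],[-3.6,-11.4,-3,-0.45],[-4.8,-15.2,-3,-0.6],[-6,-19,-3,-0.75]]

```text
t: 19.8
tool_pos: [0.5817, -0.247, 0.217]
orientation: [3.09, 0.474, 0.046]
force: [0.7, 0.8, -1.0]
opening: 0.0539
```

Run:
```python
from h import *
go(.6609,-.0232,.22,.995)
```

```text
t 19.8 pos [ 0.5817 -0.247   0.217 ] yaw 0.305 q6 -0.79 F [ 0.7  0.8 -1. ] open 0.0539
-> cm [ 14.27 -18.97  -0.29] turn -0.69
```

>>> play_rows:
  increments:
    - [[3,-3.5,0,-0.15],[6,-7,0,-0.3],[9,-11,0,-0.45],[12,-15,0,-0.6],[14.2,-18.5,0,-0.69]]

```text
t: 20.3
tool_pos: [0.662, -0.0252, 0.2167]
orientation: [2.735, 1.496, 0.035]
force: [0.3, -0.1, -0.6]
opening: 0.0544
```

>>> play_rows:
  increments:
    - [[0,0,0,0],[0,0,0,0],[0,0,0,0]]

```text
t: 20.6
tool_pos: [0.6616, -0.0261, 0.2163]
orientation: [2.736, 1.494, 0.033]
force: [0.7, -0.6, -1.2]
opening: 0.0539
```

Run:
```python
from h import *
go(.6609,-.0232,.13,.995)
st=read_state();M=R.from_rotvec(st["orientation"]).as_matrix();print(M[:,2].round(3))
im,d=snap("scene","c1");crop(im,210,130,310,240,6.5,"c1")
hsv=cv2.cvtColor(im,cv2.COLOR_BGR2HSV);m=cv2.inRange(hsv,(50,110,60),(75,255,255));m[:,300:]=0
cs,_=cv2.findContours(m,cv2.RETR_EXTERNAL,cv2.CHAIN_APPROX_NONE)
for c in cs:
    if cv2.contourArea(c)>40: print(cv2.boundingRect(c))
# predicted lid corners if centred in grip: box bottom was table when TCP=.0166
t=st["tool_pos"]
for a,b in((42,27),(42,-27),(-42,-27),(-42,27)):
    P=t+M@np.array([b/1000,a/1000,-(.020-.0166)]); print(a,b,proj("scene",P).round(1),((proj("scene",P)-[210,130])*6.5).round(0))
```

```text
t 20.6 pos [ 0.6616 -0.0261  0.2163] yaw 1.0 q6 -1.11 F [ 0.7 -0.6 -1.2] open 0.0539
-> cm [ 0.14 -0.49  8.62] turn 0.005
[ 0.03  -0.011 -0.999]
(240, 180, 24, 25)
42 27 [[238.9 182.8]] [[188. 343.]]
42 -27 [[257.  178.5]] [[306. 315.]]
-42 -27 [[264.  200.2]] [[351. 456.]]
-42 27 [[245.3 204.8]] [[229. 486.]]
```

View pics/c1.png

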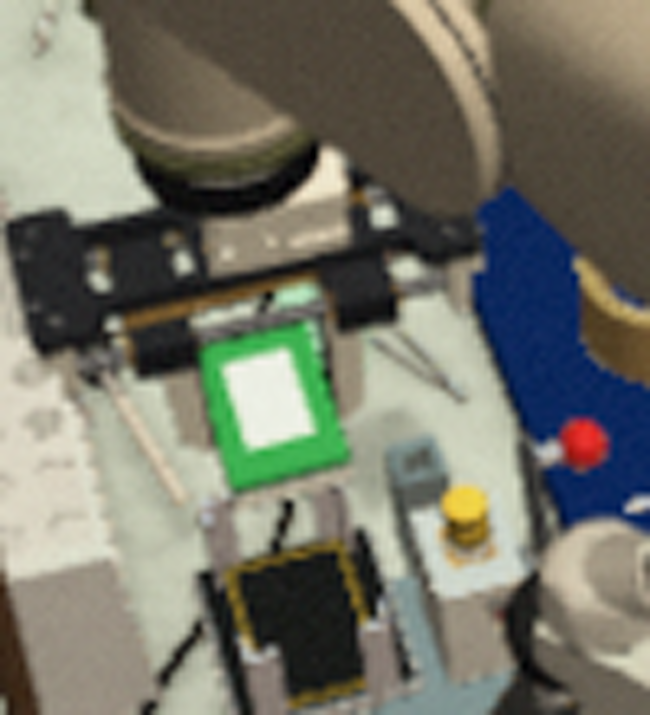

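>>> play_rows:
  increments:
    - [[0.1,-0.4,1,0],[0.1,-0.5,3,0],[0.1,-0.5,5.5,0],[0.1,-0.5,7.5,0],[0.1,-0.5,7.7,0]]

```text
t: 21.15
tool_pos: [0.6574, -0.0248, 0.1348]
orientation: [2.742, 1.492, 0.025]
force: [-0.0, -0.0, -1.9]
opening: 0.054
```

>>> play_rows:
  increments:
    - [[0,0,0,0],[0,0,0,0]]

```text
t: 21.35
tool_pos: [0.6573, -0.0254, 0.1352]
orientation: [2.742, 1.49, 0.025]
force: [0.0, 0.3, -0.9]
opening: 0.0541
```

```bash
cat > c.py <<'E'
from h import *
import sys
tag=sys.argv[1]
go(.6609,-.0232,float(sys.argv[2]),.995)
st=read_state();M=R.from_rotvec(st["orientation"]).as_matrix()
im,d=snap("scene",tag);crop(im,230,170,300,250,8,tag)
t=st["tool_pos"]
for a,b in((42,27),(42,-27),(-42,-27),(-42,27)):
    P=t+M@np.array([b/1000,a/1000,-(.020-.0166)]); print(a,b,((proj("scene",P)-[230,170])*8).round(0))
for x,y in((-50,-31),(-50,-97),(50,-31),(50,-97)):
    print("guide area top",x,y,((proj("scene",[*sh(x,y),.108])-[230,170])*8).round(0))
E
python3 c.py c2 .11
```

```text
t 21.35 pos [ 0.6573 -0.0254  0.1352] yaw 0.996 q6 -1.11 F [ 0.   0.3 -0.9] open 0.0541
-> cm [0.37 0.12 2.52] turn 0.001
42 27 [[107. 249.]]
42 -27 [[245. 216.]]
-42 -27 [[299. 386.]]
-42 27 [[156. 422.]]
guide area top -50 -31 [[255. 248.]]
guide area top -50 -97 [[ 89. 289.]]
guide area top 50 -31 [[318. 446.]]
guide area top 50 -97 [[145. 490.]]
```

View pics/c2.png

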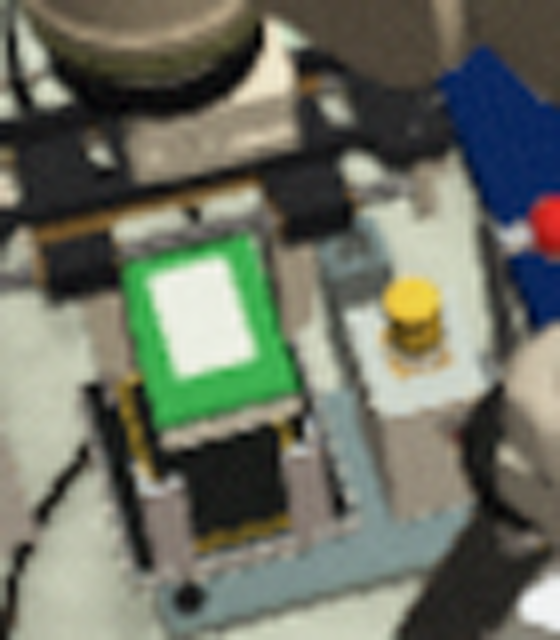

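>>> play_rows:
  increments:
    - [[0.3,0.1,0,0],[0.35,0.1,0,0],[0.35,0.1,0.2,0],[0.35,0.1,0.4,0],[0.35,0.1,0.4,0]]

```text
t: 21.9
tool_pos: [0.6604, -0.0228, 0.1313]
orientation: [2.742, 1.491, 0.025]
force: [0.1, -0.4, -1.3]
opening: 0.0543
```

```bash
python3 c.py c3 .11
```

```text
t 21.9 pos [ 0.6604 -0.0228  0.1313] yaw 0.996 q6 -1.1 F [ 0.1 -0.4 -1.3] open 0.0543
-> cm [-0.01  0.01  2.13] turn 0.001
42 27 [[ 98. 256.]]
42 -27 [[236. 222.]]
-42 -27 [[289. 393.]]
-42 27 [[147. 429.]]
guide area top -50 -31 [[255. 248.]]
guide area top -50 -97 [[ 89. 289.]]
guide area top 50 -31 [[318. 446.]]
guide area top 50 -97 [[145. 490.]]
```

View pics/c3.png

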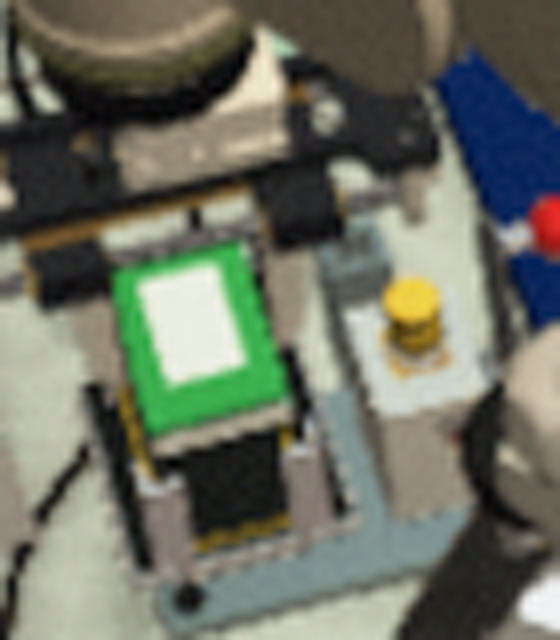

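>>> play_rows:
  increments:
    - [[0,0,0.6,0],[0,0,1.2,0],[0,0,1.8,0],[0,0,2.2,0],[0,0,2.2,0]]

```text
t: 22.45
tool_pos: [0.6602, -0.023, 0.1081]
orientation: [2.743, 1.491, 0.023]
force: [-0.9, -1.0, -1.4]
opening: 0.0535
```

```bash
python3 c.py c4 .0755
```

```text
t 22.45 pos [ 0.6602 -0.023   0.1081] yaw 0.996 q6 -1.1 F [-0.9 -1.  -1.4] open 0.0535
-> cm [ 0.01 -0.01  3.26] turn 0.001
42 27 [[106. 294.]]
42 -27 [[243. 260.]]
-42 -27 [[295. 429.]]
-42 27 [[155. 465.]]
guide area top -50 -31 [[255. 248.]]
guide area top -50 -97 [[ 89. 289.]]
guide area top 50 -31 [[318. 446.]]
guide area top 50 -97 [[145. 490.]]
```

View pics/c4.png

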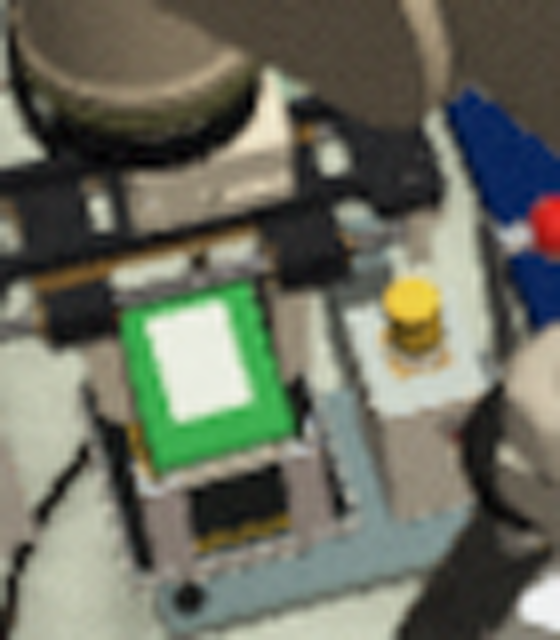

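Box is inside the guides, no force. Continue down.

>>> play_rows:
  increments:
    - [[0,0,0.7,0],[0,0,1.4,0],[0,0,2,0],[0,0,2.6,0],[0,0,3,0]]

```text
t: 23.0
tool_pos: [0.6609, -0.0234, 0.0777]
orientation: [2.743, 1.491, 0.023]
force: [-0.3, -0.1, -1.5]
opening: 0.0544
```

>>> play_rows:
  increments:
    - [[0,0,0.1,0],[0,0,0.25,0],[0,0,0.4,0],[0,0,0.4,0]]

```text
t: 23.4
tool_pos: [0.6612, -0.0235, 0.0741]
orientation: [2.743, 1.491, 0.024]
force: [0.2, -0.0, 0.3]
opening: 0.0541
```

>>> play_rows:
  increments:
    - [[0,0,0.1,0],[0,0,0.15,0],[0,0,0.15,0]]

```text
t: 23.7
tool_pos: [0.6616, -0.0235, 0.0736]
orientation: [2.742, 1.491, 0.025]
force: [-2.9, -0.4, 5.5]
opening: 0.0539
```

>>> play_rows:
  increments:
    - [[0,0,0,0],[0,0,0,0],[0,0,0,0],[0,0,0,0]]
  jaw: 6.4

```text
t: 24.1
tool_pos: [0.6615, -0.0235, 0.0734]
orientation: [2.742, 1.491, 0.025]
force: [0.6, -0.1, 0.3]
opening: 0.0639
```

>>> play_rows:
  increments:
    - [[0,0,-1.5,0],[0,0,-4,0],[0,0,-7,0],[0,0,-11,0],[0,0,-15,0]]

```text
t: 24.6
tool_pos: [0.6576, -0.0219, 0.2256]
orientation: [2.742, 1.491, 0.025]
force: [0.8, -0.4, 0.3]
opening: 0.0642
```

```bash
python3 c.py c5 .3 >/dev/null; python3 box.py b3 .076
python3 - <<'E'
from h import *
go(.469,-.3885,.20,-.646)
print(sh(0,-64))
E
```

```text
scene px 256 222 centre 662.0 -24.4 size 54.2 85.6 long axis deg -30.8
top px 378 234 centre 463.8 -381.9 size 76.8 47.9 long axis deg 53.6
top px 251 174 centre 632.0 -6.8 size 52.9 18.8 long axis deg 56.3
t 24.75 pos [ 0.6605 -0.0222  0.2296] yaw 0.996 q6 -1.1 F [-0.2 -0.2 -0.1] open 0.0641
-> cm [-41.18   3.75   2.75] turn 1.642
[ 0.65978  -0.023204]
```

View pics/c5.png

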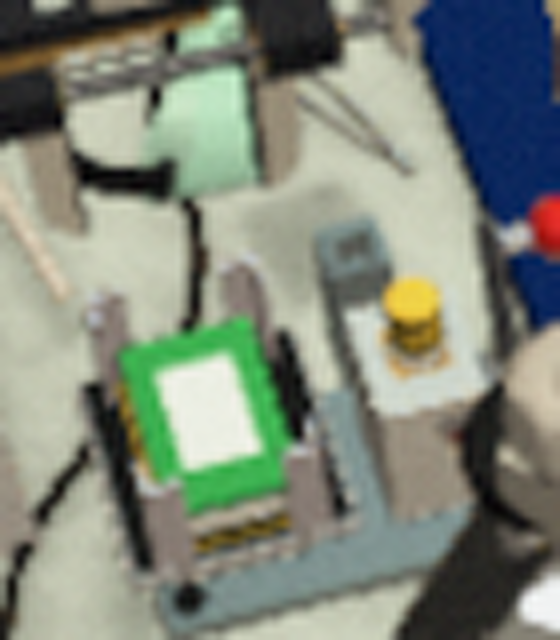

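>>> play_rows:
  increments:
    - [[-4,-0.5,0,0],[-8,-0.5,0,0.1],[-12,-0.5,0,0.25],[-16,-0.5,0,0.4],[-20.5,0,0,0.55]]
  jaw: 7.2

```text
t: 25.25
tool_pos: [0.5476, -0.1945, 0.2273]
orientation: [3.049, 0.683, 0.044]
force: [0.2, -0.7, 0.4]
opening: 0.072
```

Run:
```python
from h import *
go(.469,-.3885,.20,-.646)
```

```text
t 25.25 pos [ 0.5476 -0.1945  0.2273] yaw 0.441 q6 -0.87 F [ 0.2 -0.7  0.4] open 0.072
-> cm [-15.45  14.13   2.68] turn 1.087
```

>>> play_rows:
  increments:
    - [[-3,2.8,0,0.15],[-6,5.6,0,0.3],[-9,8.4,0.5,0.45],[-12,11.2,1,0.6],[-15,14,2,0.75]]

```text
t: 25.75
tool_pos: [0.4714, -0.3868, 0.2069]
orientation: [3.098, -0.484, 0.052]
force: [0.9, -0.6, -0.9]
opening: 0.072
```

```bash
python3 box.py b4
python3 - <<'E'
from h import *
go(.469,-.3885,.10,-.646)
im=cv2.imread("pics/b4top_raw.png");crop(im,340,170,440,270,6,"b4t")
E
```

```text
scene px 256 222 centre 695.4 -50.5 size 56.8 89.7 long axis deg -30.8
scene px 367 194 centre 478.0 -376.9 size 56.2 54.2 long axis deg 52.3
top px 257 165 centre 670.3 -15.0 size 55.7 86.9 long axis deg -32.8
t 25.85 pos [ 0.4689 -0.3887  0.2043] yaw -0.313 q6 -0.47 F [ 0.2  1.  -0.3] open 0.0725
-> cm [-0.3  -0.03 10.43] turn 0.333
```

View pics/b4t.png

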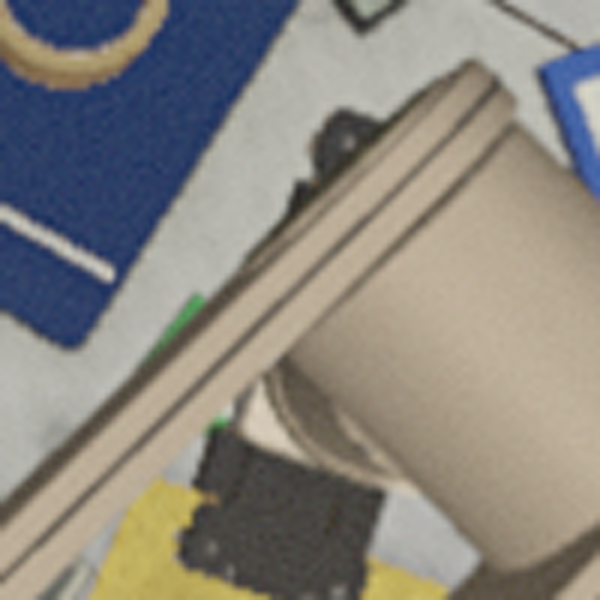

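Run:
```python
from h import *
im=cv2.imread("pics/b1top_raw.png");hsv=cv2.cvtColor(im,cv2.COLOR_BGR2HSV);m=cv2.inRange(hsv,(18,90,90),(34,255,255));m[:240]=0
cs,_=cv2.findContours(m,cv2.RETR_EXTERNAL,cv2.CHAIN_APPROX_NONE);c=max(cs,key=cv2.contourArea)[:,0]
P=cast("top",c,.004)[:,:2]
f=np.array([.469,-.3885]);u=np.array([np.cos(-.646),np.sin(-.646)]);w=np.array([-u[1],u[0]])
Q=(P-f); a=Q@u; b=Q@w
s=np.abs(b)<.012; print("along jaw of sheet near finger",a[s].max())
```

```text
along jaw of sheet near finger -0.05942461092294975
```

>>> play_rows:
  increments:
    - [[-0.1,0,2,0.1],[-0.2,0,5,0.2],[-0.3,0,8,0.3],[-0.3,0,10.4,0.333],[-0.3,0,10.4,0.333]]
  jaw: 6.8

```text
t: 26.35
tool_pos: [0.4666, -0.3856, 0.0953]
orientation: [-2.975, 0.995, -0.034]
force: [-0.4, 1.5, 0.1]
opening: 0.0683
```

Run:
```python
from h import *
go(.469,-.3885,.022,-.646)
```

```text
t 26.35 pos [ 0.4666 -0.3856  0.0953] yaw -0.645 q6 -0.14 F [-0.4  1.5  0.1] open 0.0683
-> cm [0.23 0.17 7.34] turn 0.001
```

>>> play_rows:
  increments:
    - [[0.2,0.15,2.5,0],[0.2,0.15,5,0],[0.2,0.15,6.5,0],[0.2,0.15,7.3,0],[0.2,0.15,7.3,0]]

```text
t: 26.85
tool_pos: [0.4688, -0.3878, 0.0221]
orientation: [-2.975, 0.993, -0.032]
force: [-0.1, 0.3, -0.2]
opening: 0.0682
```

Run:
```python
from h import *
go(.469,-.3885,.0165,-.646)
```

```text
t 26.85 pos [ 0.4688 -0.3878  0.0221] yaw -0.645 q6 -0.14 F [-0.1  0.3 -0.2] open 0.0682
-> cm [0.05 0.05 0.56] turn 0.001
```

>>> play_rows:
  increments:
    - [[0,0,0.3,0],[0,0,0.55,0],[0,0,0.55,0]]

```text
t: 27.15
tool_pos: [0.4692, -0.3881, 0.0172]
orientation: [-2.976, 0.993, -0.034]
force: [-0.2, 0.2, 0.4]
opening: 0.0683
```

>>> play_rows:
  increments:
    - [[0,0,0,0],[0,0,0,0],[0,0,0,0],[0,0,0,0],[0,0,0,0]]
  jaw: 4.5

```text
t: 27.65
tool_pos: [0.4694, -0.3883, 0.0176]
orientation: [-2.976, 0.993, -0.035]
force: [-0.5, 0.2, 3.5]
opening: 0.0542
```

>>> play_rows:
  increments:
    - [[0,0,-2,0],[0,0,-6,0],[0,0,-10,0],[0,0,-15,0],[0,0,-20,0]]

```text
t: 28.15
tool_pos: [0.4643, -0.387, 0.2185]
orientation: [-2.975, 0.993, -0.032]
force: [0.1, -0.8, -0.5]
opening: 0.0538
```

Run:
```python
from h import *
go(.6609,-.0232,.22,.995)
```

```text
t 28.15 pos [ 0.4643 -0.387   0.2185] yaw -0.644 q6 -0.14 F [ 0.1 -0.8 -0.5] open 0.0538
-> cm [ -6.14 -40.9    0.18] turn -1.639
```

>>> play_rows:
  increments:
    - [[0.6,-3.1,0,-0.15],[1.2,-6.2,0,-0.3],[1.8,-9.3,0,-0.45],[2.4,-12.4,0,-0.6],[2.8,-15.5,0,-0.75]]

```text
t: 28.65
tool_pos: [0.5804, -0.2789, 0.2202]
orientation: [3.134, 0.175, 0.032]
force: [0.1, 0.1, -0.1]
opening: 0.054
```

Run:
```python
from h import *
go(.6609,-.0232,.22,.995)
```

```text
t 28.65 pos [ 0.5804 -0.2789  0.2202] yaw 0.112 q6 -0.64 F [ 0.1  0.1 -0.1] open 0.054
-> cm [ 10.85 -24.52   0.14] turn -0.883
```

>>> play_rows:
  increments:
    - [[2,-4,0,-0.15],[4,-8,0,-0.3],[6,-12,0,-0.45],[8,-16,0,-0.6],[9.5,-20,0,-0.75]]

```text
t: 29.15
tool_pos: [0.6528, -0.0677, 0.2207]
orientation: [2.846, 1.308, 0.027]
force: [0.0, -0.7, -0.9]
opening: 0.0538
```

Run:
```python
from h import *
go(.6609,-.0232,.22,.995)
```

```text
t 29.15 pos [ 0.6528 -0.0677  0.2207] yaw 0.862 q6 -1.04 F [ 0.  -0.7 -0.9] open 0.0538
-> cm [ 3.9  -2.28  0.07] turn -0.133
```

>>> play_rows:
  increments:
    - [[2,-1.2,0,-0.08],[3.9,-2.3,1,-0.133],[3.9,-2.3,3,-0.133],[3.9,-2.3,5.5,-0.133],[3.9,-2.3,5.5,-0.133]]

```text
t: 29.65
tool_pos: [0.659, -0.0225, 0.1606]
orientation: [2.755, 1.497, 0.015]
force: [-0.1, 0.0, -1.2]
opening: 0.0541
```

>>> play_rows:
  increments:
    - [[0,0,0,0],[0,0,0,0]]

```text
t: 29.85
tool_pos: [0.659, -0.0226, 0.1611]
orientation: [2.755, 1.497, 0.015]
force: [-0.7, -0.3, -0.5]
opening: 0.0541
```

```bash
python3 c.py d1 .137
```

```text
t 29.85 pos [ 0.659  -0.0226  0.1611] yaw 0.995 q6 -1.11 F [-0.7 -0.3 -0.5] open 0.0541
-> cm [0.04 0.17 2.42] turn 0.0
42 27 [[ 90. 209.]]
42 -27 [[231. 176.]]
-42 -27 [[284. 345.]]
-42 27 [[139. 381.]]
guide area top -50 -31 [[255. 248.]]
guide area top -50 -97 [[ 89. 289.]]
guide area top 50 -31 [[318. 446.]]
guide area top 50 -97 [[145. 490.]]
```

View pics/d1.png

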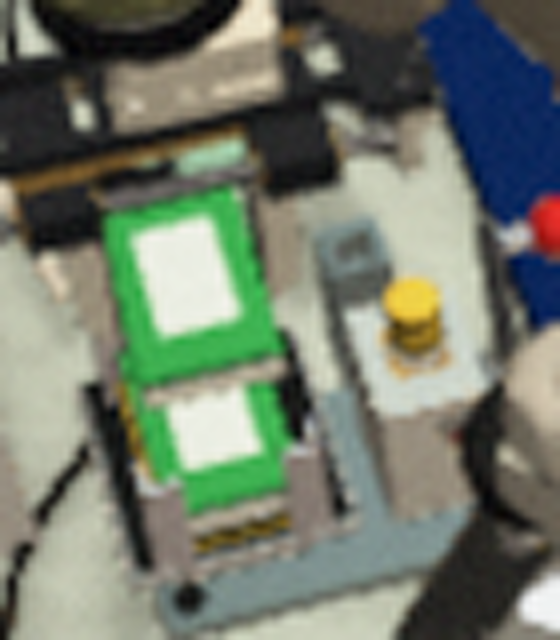

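>>> play_rows:
  increments:
    - [[0,0.15,0.5,0],[0,0.15,1.2,0],[0,0.15,2,0],[0,0.15,2.8,0],[0,0.15,3,0]]

```text
t: 30.4
tool_pos: [0.66, -0.0235, 0.1297]
orientation: [2.756, 1.497, 0.013]
force: [-0.5, 0.2, 0.1]
opening: 0.0539
```

```bash
python3 c.py d2 .1
```

```text
t 30.4 pos [ 0.66   -0.0235  0.1297] yaw 0.995 q6 -1.11 F [-0.5  0.2  0.1] open 0.0539
-> cm [0.06 0.04 2.97] turn 0.0
42 27 [[101. 259.]]
42 -27 [[239. 226.]]
-42 -27 [[291. 393.]]
-42 27 [[149. 429.]]
guide area top -50 -31 [[255. 248.]]
guide area top -50 -97 [[ 89. 289.]]
guide area top 50 -31 [[318. 446.]]
guide area top 50 -97 [[145. 490.]]
```

View pics/d2.png

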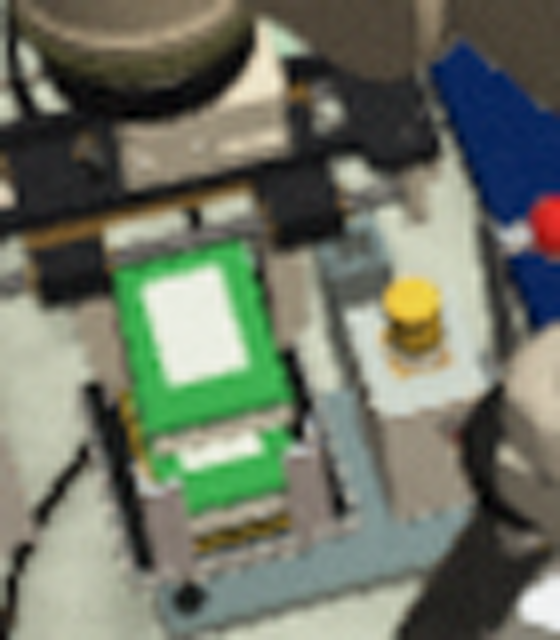

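Aligned. Lower onto the first box.

>>> play_rows:
  increments:
    - [[0,0,0.8,0],[0,0,1.6,0],[0,0,2.4,0],[0,0,3,0],[0,0,3.3,0]]

```text
t: 30.95
tool_pos: [0.6608, -0.0236, 0.0968]
orientation: [2.755, 1.497, 0.015]
force: [-0.2, 0.7, 4.3]
opening: 0.0542
```

>>> play_rows:
  increments:
    - [[0,0,0.1,0],[0,0,0.2,0],[0,0,0.3,0],[0,0,0.35,0]]

```text
t: 31.35
tool_pos: [0.6614, -0.0237, 0.0937]
orientation: [2.755, 1.496, 0.016]
force: [1.1, -0.3, 4.6]
opening: 0.0537
```

>>> play_rows:
  increments:
    - [[0,0,0,0],[0,0,0,0],[0,0,0,0],[0,0,0,0]]
  jaw: 6.4

```text
t: 31.75
tool_pos: [0.6611, -0.0237, 0.0933]
orientation: [2.755, 1.497, 0.015]
force: [0.2, 0.5, -0.3]
opening: 0.0638
```

>>> play_rows:
  increments:
    - [[0,0,-1.5,0],[0,0,-4,0],[0,0,-7,0],[0,0,-11,0],[0,0,-14,0]]

```text
t: 32.25
tool_pos: [0.6599, -0.0236, 0.2374]
orientation: [2.754, 1.496, 0.019]
force: [0.1, -0.4, 0.6]
opening: 0.0637
```

>>> play_rows:
  increments:
    - [[-4,0,0,0],[-8,0,0,0],[-13,0,0,0],[-18,1,0,0],[-23,3,0,0]]

```text
t: 32.75
tool_pos: [0.5597, -0.2293, 0.238]
orientation: [2.752, 1.496, 0.021]
force: [1.3, -0.6, -0.4]
opening: 0.0638
```

>>> play_rows:
  increments:
    - [[-4,1,0,0],[-8,3,0,0],[-12,5,0,0],[-16,7,0,0],[-20,9,0,0]]

```text
t: 33.25
tool_pos: [0.5261, -0.448, 0.2395]
orientation: [2.751, 1.495, 0.021]
force: [0.4, -0.0, 0.4]
opening: 0.0637
```

```bash
python3 box.py e1 .096
python3 - <<'E'
from h import *
im=cv2.imread("pics/e1scene_raw.png");crop(im,230,170,300,250,8,"e1s")
im=cv2.imread("pics/e1top_raw.png");crop(im,230,130,330,220,8,"e1t")
print(read_state()["tool_pos"],read_state()["force"].round(1))
E
```

```text
scene px 255 218 centre 661.9 -23.3 size 55.0 85.0 long axis deg -32.1
top px 256 164 centre 659.9 -24.5 size 53.5 85.0 long axis deg -33.1
[ 0.52415464 -0.4514105   0.23796987] [-0.8  0.3 -0.9]
```

View pics/e1s.png

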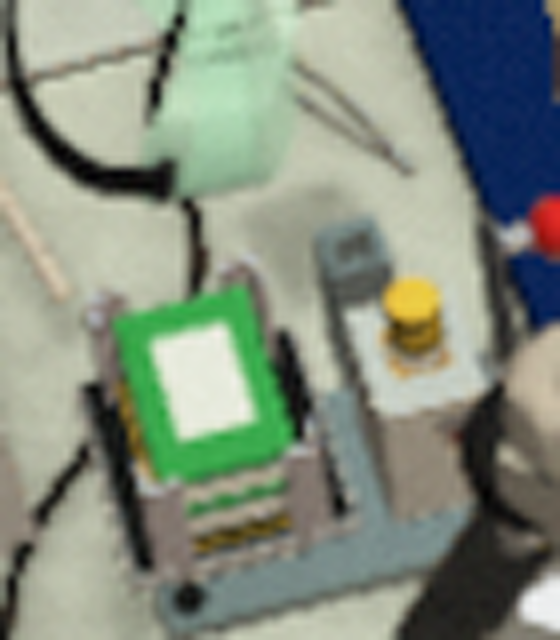

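View pics/e1t.png

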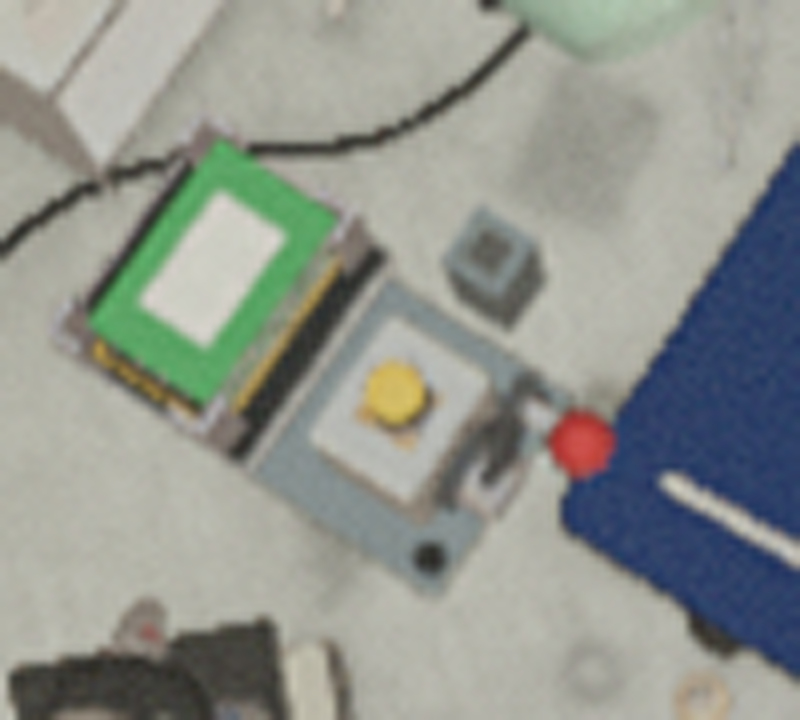

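View pics/e1top_raw.png

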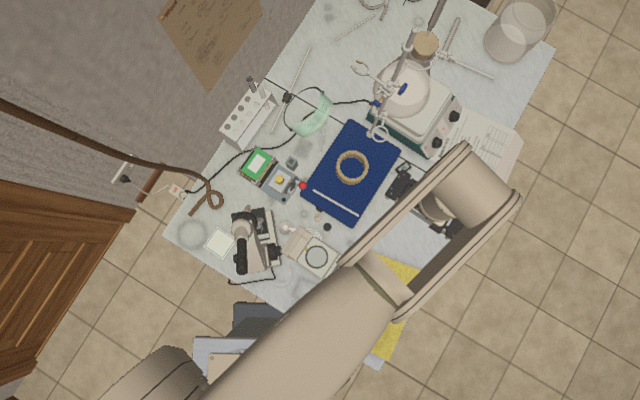

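Run:
```python
from h import *
for n,t,zc in(("scene","e1scene",[[.6151,-.0937,.116],[.66,-.0232,.096],[.6151+.02,-.0937-.013,.086]]),("top","e1top",[[.6151,-.0937,.116],[.66,-.0232,.096],[.6151+.012,-.0937-.008,.086]])):
    d=np.load(t+".npy")
    for p in zc:
        u,v=proj(n,p)[0]; print(n,p,[deproj(n,d,round(u)+i,round(v)+j)[2].round(4) for i in(-1,0,1) for j in (-1,0,1)][:9])
```

```text
scene [0.6151, -0.0937, 0.116] [np.float64(0.1174), np.float64(0.1153), np.float64(0.1169), np.float64(0.1131), np.float64(0.1178), np.float64(0.1149), np.float64(0.1119), np.float64(0.1174), np.float64(0.1178)]
scene [0.66, -0.0232, 0.096] [np.float64(0.097), np.float64(0.0958), np.float64(0.0996), np.float64(0.0949), np.float64(0.1024), np.float64(0.0977), np.float64(0.0939), np.float64(0.0929), np.float64(0.0999)]
scene [0.6351, -0.1067, 0.086] [np.float64(0.1136), np.float64(0.1195), np.float64(0.1164), np.float64(0.1153), np.float64(0.1169), np.float64(0.1146), np.float64(0.1178), np.float64(0.1149), np.float64(0.1149)]
top [0.6151, -0.0937, 0.116] [np.float64(0.1167), np.float64(0.1165), np.float64(0.115), np.float64(0.1144), np.float64(0.1158), np.float64(0.1147), np.float64(0.1154), np.float64(0.1148), np.float64(0.1149)]
top [0.66, -0.0232, 0.096] [np.float64(0.0922), np.float64(0.0951), np.float64(0.0981), np.float64(0.0958), np.float64(0.096), np.float64(0.0941), np.float64(0.0944), np.float64(0.0957), np.float64(0.0936)]
top [0.6271, -0.10170000000000001, 0.086] [np.float64(0.0848), np.float64(0.0845), np.float64(0.1141), np.float64(0.0891), np.float64(0.0816), np.float64(0.0818), np.float64(0.0845), np.float64(0.0817), np.float64(0.086)]
```

Pin handle top reads 0.116 m, which is home. The pile's lid reads 0.096 m, which fits two boxes. Handing in.

```bash
python3 -c "
from plant import *
print(close_job())"
```

```text
the job is handed in; nothing more can be done
None
```

The shaft is locked, both slide boxes are piled on the deck, and I handed the job in at about 33 s; no verdict was reported.

- **Pin:** I moved it from the parking boss to the guide hole and pushed the crank from about -0.9 to -0.43 rad, where the pin dropped. I then pressed it past the catch while the deck was still empty. It stopped hard under 27 N. The handle top measured about 0.116 m by touch and by the depth images of both cameras, which is the home height.
- **Boxes:** Two green boxes were there. No third green box showed in either camera view, and I left the blue look-alike alone. The top box's centre measured (0.662, -0.023) in one view and (0.660, -0.025) in the other, against (0.660, -0.023) for the outline. Its long axis read -32° and -33°, with the outline at about -33°. The lid height was about 0.096 m, which fits two flat boxes.
- **Lamp:** None was on the deck, so nothing was moved to the tile.
- **Disagreements:** The cameras differed by about 4 mm in x; the scene view matched the arm better, so I trusted it. One scene colour measurement put the pin about 3 mm above home, but the touch and depth readings contradicted it. My first crank push went in too high on the ball, reached about 24 N and hardly moved it, so I redid it lower.

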